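# Dock the cleaned core probe for read-out

## Task

The last core-temperature probe of the bake is clean and stands in the probe stand; it is the one shaped like the two already in the read-out dock. Swing the dust cover of the dock's free middle opening well aside, put the probe's stem into that opening and push it down past the spring collet until its collar sits flush on the dock. Leave the cover open and the probe free, and do not knock over, shift or pull out any of the other probes and things on the bench.

Things in the scene. Friction and masses are not known exactly. Their poses are not given: they have to be found in the camera images.
- probe_mid (a point): loose core probe to be docked, at the centre of its head; z points up it. Black round head 22 mm in diameter, 46 mm tall; under it a steel collar 30 mm wide, 5 mm thick; under that a steel stem 7 mm in diameter, 60 mm long, round-nosed. From this point: flat top 23 mm up, collar's underside 28 mm down, tip 88 mm down. About 70 g. Starts hanging upright by its collar in a hole of the stand.
- stand: fixed steel probe stand, 80 mm (its x) by 184 mm (its y), top plate 78 mm above the table, 6 mm thick; origin at the centre of its underside. Three holes 13.5 mm in diameter in a row along its y at y = -55, 0 and 55 mm; three different instruments stand in them, in any order.
- t_probe_mid (a point): dough thermometer standing in the stand, leave it: steel stem and 30 mm collar like the probe's, but with a thin neck and a crosswise T-bar 64 x 15 x 16 mm on top, along the stand's x within about 10 degrees; point 28 mm above the collar's underside; its top 22 mm above the point.
- fat_probe_mid (a point): humidity meter standing in the stand, leave it: 10 mm stem, 30 mm collar, thick round head 36 mm in diameter; point 28 mm above the collar's underside; its top 17 mm above the point.
- dock: fixed read-out dock, a grey cast box 108 mm (its x) by 226 mm (its y), flat top 80 mm above the table; origin at the centre of its underside, z up. Three openings in a row in its top, at x = -12 and y = -65, 0, 65 mm; the outer two are taken by probes, the middle one is free, under the dust cover. A foot plate 10 mm high stands out 6 mm all round.
- opening (a point): centre of the middle opening's mouth, on the dock's top face; axes as the dock's. Bore 8.3 mm in diameter, 62 mm deep, with a 45-degree countersink 16 mm wide. A spring collet 24 mm down stops a stem that is only let go; 5 to 10 N push it on down (up to 25 N if it leans), and it stays where left. Home: the probe's collar rests on the dock's top, its head centre 28 mm above this point.
- cover (a joint): dust cover of the middle opening, a flat steel swing plate (28 mm disc, 4 mm thick, 1.5 mm above the dock's top) on an upright pivot: 0 = closed, grows as it swings anticlockwise seen from above (the disc moves first toward the dock's -y, then round to its +x); stops at 1.9 rad. Starts between 0 and 0.35, takes about 1 N at the stud and stays where it is left.
- cover_pivot (a point): the pivot of the dust cover, 32 mm from the centre of the opening toward the dock's +x (at x = 20, y = 0 mm of the dock); point 5.5 mm above the dock's top.
- cover_stud (a point): the finger stud of the dust cover, an upright steel pin 8 mm in diameter standing 14 mm up from the centre of the cover's disc, 32 mm from the pivot; point half-way up the pin, 12.5 mm above the dock's top.
- docked_a_mid (a point): core probe, same shape as the one to be docked, fully home in the dock's opening at y = -65 mm; point at the centre of its head. Leave it in.
- docked_b_mid (a point): core probe, same shape, fully home in the dock's opening at y = +65 mm; point at the centre of its head. Leave it in.
- bottle: clear plastic spray-oil bottle, 58 mm in diameter, 165 mm tall, standing between dock and stand; origin at the centre of its base.
- jar: amber glass jar, 60 mm in diameter, 85 mm tall, close behind (+x of) the dock; origin at the centre of its base.
- tin: aluminium tin, 60 mm in diameter, 100 mm tall, close behind (+x of) the stand; origin at the centre of its base.
- cutter: steel ring cutter, 60 mm in diameter, 35 mm tall, on the table; origin at the centre of its underside.
- timer: round white kitchen timer, 64 mm in diameter, 34 mm tall, between dock and stand on the robot's side of the bottle; origin at the centre of its base.
- cookie_a: a loose cookie on the table, about 66 mm across, 21 mm high; origin at the centre of its underside.
- cookie_b: another loose cookie, 68 mm across.

How it is judged:
On the way:
1. the dust cover is swung well clear of the middle opening (more than 1.0 rad) (value of joint cover above 1 rad), for 0.1 s.
At the end, for the whole second after the job is handed in: The core probe stands upright in the dock's middle opening with its collar down on the dock's top (within 3 mm), released and at rest, the cover is still swung aside (over 0.9 rad), and the two other docked probes are still home (z of probe_mid in the frame of opening between 0.024 and 0.031 m and horizontal distance between probe_mid and opening below 0.005 m and angle between probe_mid's own z axis and vertical below 0.08 rad and value of joint cover above 0.9 rad and horizontal distance between each of docked_a_mid, docked_b_mid and opening below 0.072 m and z of each of docked_a_mid, docked_b_mid in the frame of opening below 0.032 m); the robot touches nothing.
It fails at once if a docked probe is pulled out or shifted (more than 12 mm) (distance of any of docked_a_mid, docked_b_mid from where it was at the start of the episode above 0.012 m).
It fails at once if one of the other two instruments is moved in the stand (more than 20 mm) (distance of any of t_probe_mid, fat_probe_mid from where it was at the start of the episode above 0.02 m).
It fails at once if the bottle, jar or tin is knocked over or shifted more than 30 mm (distance of any of bottle, jar, tin from where it was at the start of the episode above 0.03 m or angle between any of bottle, jar, tin's own z axis and vertical above 0.5 rad).
It fails at once if another thing on the bench is shifted more than 30 mm (distance of any of cutter, timer, cookie_a, cookie_b from where it was at the start of the episode above 0.03 m).
It also fails if it takes over 61 s, if anything falls off the work surface, if the arm or the gripper's body presses on something with over 40 N, if the wrist force passes 120 N, or if a joint passes its speed limit or range.

## Robot

A 6-joint arm with a two-finger parallel gripper is mounted at the origin on the work surface. World frame = base frame: x ahead of the robot, y to its left, z up, the work surface at z = 0. Lengths are in m, angles in rad, forces in N, time in s.
With the tool pointing down it reaches from about 0.4 to 0.825 m from the base axis. Payload 7 kg.
Tool frame: the origin (TCP) lies midway between the tips of the shut fingers; the grasp point (between the pads) lies 19 mm behind it; y points along the fingers, z is the direction in which the jaws open and shut, and the axes are right-handed (so a half turn about y gives the same grasp; the last joint's range is limited). The gripper opens to 88 mm and grips with 3 to 60 N. Pads are 19 mm wide; open, the fingers measure 130 mm over their backs; the gripper's body (78 mm by 193 mm) begins 47 mm behind the grasp point.
Start: joints at [1.579, 0.359, 0.012, 0, -1.224, -0.288], TCP at [0.186, 0.649, 0.202] pointing down, gripper open.
Joint ranges: [-3.07, 3.07], [-1.43, 2.12], [-1.02, 1.25], [-3.03, 1.67], [-3.05, -0], [-3.03, 3.03]. Speed limits (rad/s): [2.39, 2.39, 3.01, 3.14, 3.14, 3.14].

## Interface

Orientations are given as [roll, pitch, yaw] about the fixed x, y, z axes, in that order (R = Rz(yaw) Ry(pitch) Rx(roll)).
In Python, from station import arm gives the robot as it stands.
- The arm moves only by the tool move_arm, never from a script. Its argument "deltas" is a list of rows, each an object with "dp": the shift along the tool's x, y, z in mm, a list of three; "rotation": the turn, a rotation vector about the tool's x, y, z in degrees, a list of three. A call has 1 to 5 rows; each row shifts and turns the pose as measured when the row begins, along the tool's axes as they then stand; what a row does not reach is not made up. A row lasts 1/12 s, in which the tool goes at most 41.7 mm and 7.16 degrees, less where a joint would pass 70% of its speed; a pose out of reach is approached as far as the arm can. A call is refused whole if a number of a shift passes 41.7 or a number of a turn 7.16, either way. A call with a gripper value outside its range is refused whole. "jaw" is the closure in counts, from 0 (fully open) to 255 (shut), set as the call begins (left out, the last holds). The fingers move at their own pace and stop on an object; "squeeze" is the grip in N (left out, the last holds). Time passes only in rows, so rows that do not move let the fingers close. It gives the time, the measured TCP pose, the force and the opening at its end, in the units of the state.
- arm.get_state(): the state, without advancing time (a new reading comes with each control period).
- arm.grab_frame(name): name is "scene" or "top"; returns a dict with "pixels" (384x512x3 uint8, red, green, blue), "z_map" (384x512 float32, m along the optical axis (not along the pixel's ray), 0 where there is no reading), "fx", "fy", "cx", "cy" (pixels), "k1" (the pictures are not rectified: a ray, as slopes to the right and down, at radius r is drawn at 1 + k1 r^2 times it, then the intrinsics apply), "cam_to_world" (4x4, takes a point from camera to world coordinates). Camera axes: x right, y down, z forward; pixel columns grow to the right and rows downward; lengths in m; the calibration is good to about 2 mm. A picture is of the moment at which its call begins.
- arm.job_done(): hands the job in, once; it reports no verdict.
The state is a dict: "t": time; "q": joint angles; "qd": joint speeds; "joint_efforts": joint torques, N m; "eef_pos": TCP position; "ee_rot": TCP orientation; "force": force on the tool from outside, world axes, zero at the start; "moment": the same for the moment, N m; "width": finger opening in m.
Only numpy, scipy, OpenCV 4.12 (cv2) and the standard library are available. Lean on these libraries where they do the work, as an engineer would, in place of code of your own. Each camera call takes 0.05 s, during which the arm holds its last target.

## Working session

There is one attempt and no reset: what is moved stays moved. The work goes in short steps, Python scripts to look and compute and a tool call to move; the robot and the scene stay as the last step left them, time stands still between calls to the robot, and variables do not carry over. Pictures are saved under pics/ and viewed, and the job is handed in when it is done.

Besides the shell and the picture viewer there is one more tool, called after "Call:" by a JSON object that holds its "name" and its "arguments", one argument or row to a line. move_arm: Moves the arm, as the interface text tells. Its arguments: {"type":"object","properties":{"deltas":{"type":"array","items":{"type":"object","properties":{"dp":{"type":"array","items":{"type":"number"}},"rotation":{"type":"array","items":{"type":"number"}}}}},"jaw":{"type":"number"},"squeeze":{"type":"number"}},"required":["deltas"]}

```bash
ls; mkdir -p pics; cat > h.py <<'E'
import numpy as np, cv2
from station import arm
def save(f,n,crop=None,s=1):
    p=f["pixels"][:,:,::-1]
    if crop: r0,r1,c0,c1=crop; p=p[r0:r1,c0:c1]
    if s!=1: p=cv2.resize(p,None,fx=s,fy=s,interpolation=cv2.INTER_CUBIC)
    cv2.imwrite("pics/"+n,p)
def ray(f,u,v):
    x=(u-f["cx"])/f["fx"]; y=(v-f["cy"])/f["fy"]
    a,b=x,y
    for _ in range(20):
        k=1+f["k1"]*(a*a+b*b); a,b=x/k,y/k
    return np.array([a,b,1.])
def at(f,u,v,z=None):
    T=np.array(f["cam_to_world"]); d=ray(f,u,v)
    if z is None:
        return (T[:3,:3]@(d*f["z_map"][int(round(v)),int(round(u))])+T[:3,3]).round(4)
    w=T[:3,:3]@d; return (T[:3,3]+w*(z-T[2,3])/w[2]).round(4)
def cloud(f):
    T=np.array(f["cam_to_world"]); h,w=f["z_map"].shape
    U,V=np.meshgrid(np.arange(w),np.arange(h)); x=(U-f["cx"])/f["fx"]; y=(V-f["cy"])/f["fy"]; a,b=x,y
    for _ in range(20):
        k=1+f["k1"]*(a*a+b*b); a,b=x/k,y/k
    P=np.stack([a,b,np.ones_like(a)],-1)*f["z_map"][...,None]
    return P@T[:3,:3].T+T[:3,3]
E
python3 - <<'E'
from h import *
import pickle
print(arm.get_state())
for n in("scene","top"):
    f=arm.grab_frame(n); pickle.dump(f,open(n+"0.pkl","wb")); save(f,n+"0.png",s=1.5); print(n,f["fx"],f["k1"],np.array(f["cam_to_world"]).round(3).tolist())
E
```

```text
pics
{'t': 0.0, 'q': array([ 1.57908087e+00,  3.59380096e-01,  1.10279650e-02, -3.61453335e-04,
       -1.22408587e+00, -2.88140979e-01]), 'qd': array([ 1.01969397e-03, -1.47084127e-03,  4.84037406e-06, -5.11811253e-04,
       -1.29487580e-04,  1.95976535e-03]), 'joint_efforts': array([-6.83139187e-04, -5.82720852e+01,  2.93073517e+01,  6.99724406e+00,
        7.07796498e-03, -1.50551791e-04]), 'eef_pos': array([0.1862993 , 0.64821414, 0.20071163]), 'ee_rot': array([-1.56912577e+00,  1.40783275e-04,  2.86161323e+00]), 'force': array([-0.73402556, -0.12538078,  0.47762731]), 'moment': array([-0.02224622, -0.0157491 ,  0.02310174]), 'width': 0.08771444942591396}
scene 401.8753527469437 -0.06414532127417129 [[-0.856, 0.293, -0.426, 1.039], [0.517, 0.467, -0.718, 0.786], [-0.012, -0.834, -0.551, 0.689], [0.0, 0.0, 0.0, 1.0]]
top 414.27727686117555 0.01680050289051723 [[0.026, -0.989, 0.147, 0.34], [-1.0, -0.028, -0.012, 0.001], [0.016, -0.147, -0.989, 1.558], [0.0, 0.0, 0.0, 1.0]]
```

View pics/scene0.png

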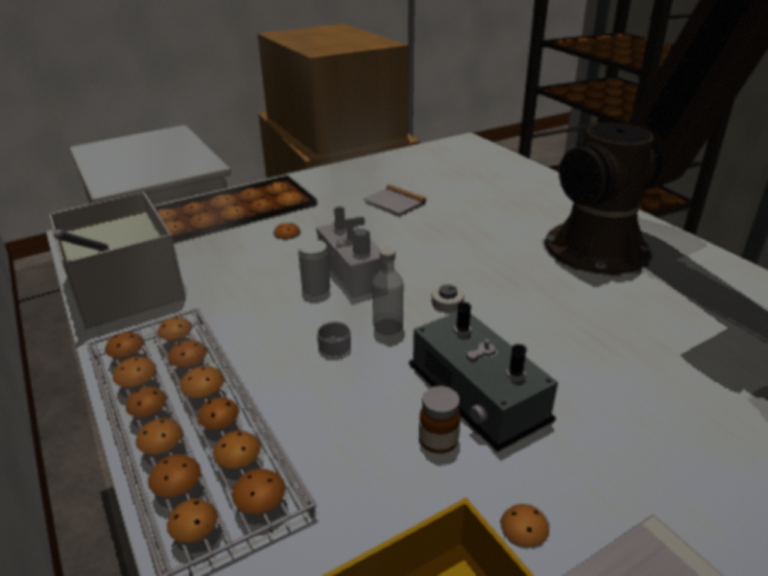

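View pics/top0.png

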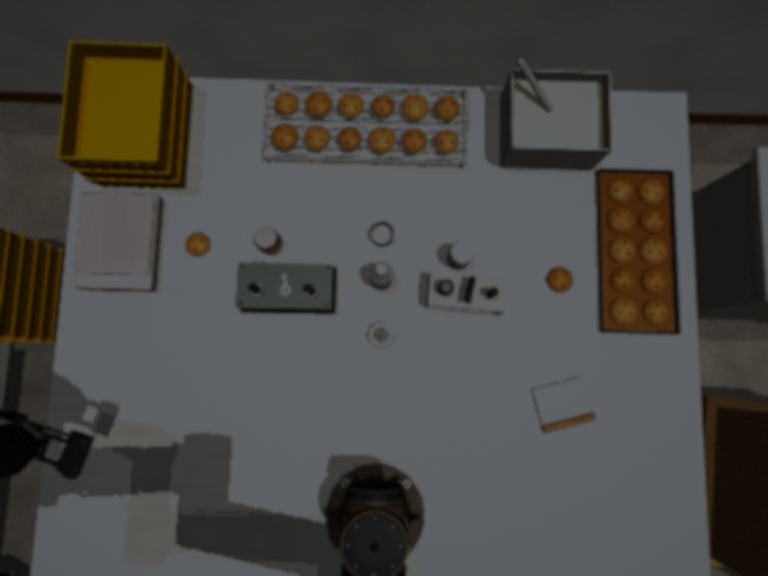

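```bash
python3 - <<'E'
from h import *
import pickle
t=pickle.load(open("top0.pkl","rb")); s=pickle.load(open("scene0.pkl","rb"))
a=cv2.convertScaleAbs(t["pixels"][150:240,140:350],alpha=1.8); t2=cv2.resize(a,None,fx=3.8,fy=3.8,interpolation=cv2.INTER_CUBIC); cv2.imwrite("pics/topc.png",t2[:,:,::-1])
a=cv2.convertScaleAbs(s["pixels"][125:305,190:380],alpha=1.8); t2=cv2.resize(a,None,fx=3.3,fy=3.3,interpolation=cv2.INTER_CUBIC); cv2.imwrite("pics/scc.png",t2[:,:,::-1])
E
```

```text
(no output)
```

View pics/topc.png

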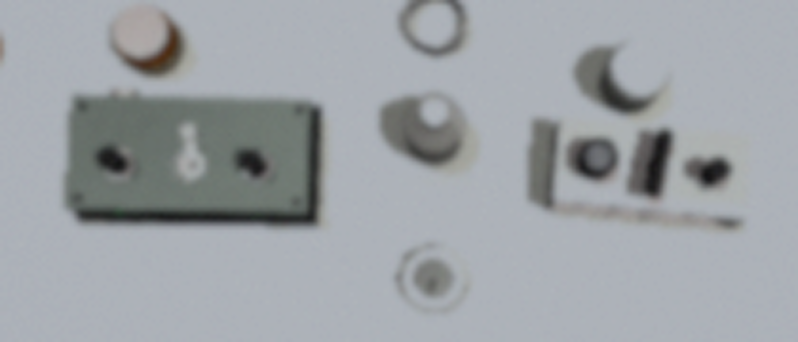

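View pics/scc.png

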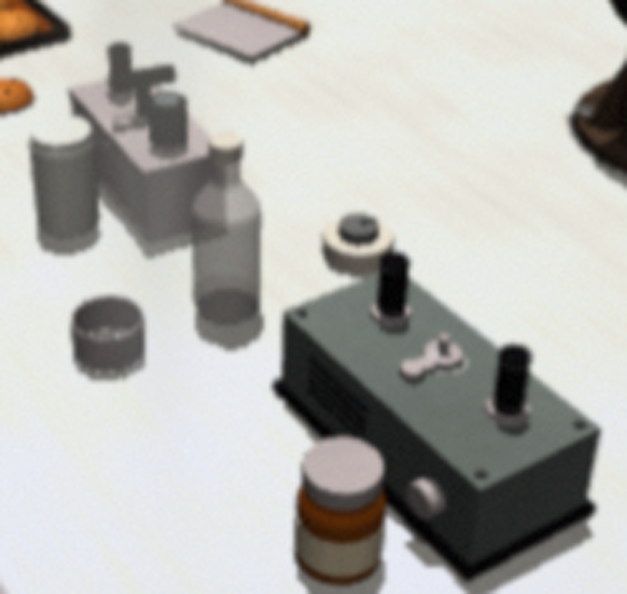

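The stand holds, from near the dock outwards, the fat head (top crop 593,157), the T-bar (650,163) and the loose core probe (712,170). The cover sits near 188,150, with the docked heads at 113,158 and 252,162. Next I measure from the depth clouds.

```bash
python3 - <<'E'
from h import *
import pickle
for n in("top","scene"):
    f=pickle.load(open(n+"0.pkl","rb")); P=cloud(f); ok=f["z_map"]>0
    x,y,z=P[...,0],P[...,1],P[...,2]
    reg=ok&(x>.4)&(x<.9)&(y>-.4)&(y<.45)
    print(n,"table",np.median(z[reg&(abs(z)<.02)]).round(4))
    m=(reg&(z>.03)).astype(np.uint8)
    k,l,st,c=cv2.connectedComponentsWithStats(m)
    for i in range(1,k):
        if st[i,4]<20: continue
        q=l==i; print(i,st[i].tolist(),"mean",P[q].mean(0).round(3),"min",P[q].min(0).round(3),"max",P[q].max(0).round(3))
    for lo,hi,nm in((.072,.089,"plates"),(.1,.14,"heads")):
        m=(reg&(z>lo)&(z<hi)).astype(np.uint8)
        k,l,st,c=cv2.connectedComponentsWithStats(m)
        for i in range(1,k):
            if st[i,4]<8: continue
            q=l==i; pts=P[q][:,:2]; r=cv2.minAreaRect((pts*1000).astype(np.float32))
            print(nm,st[i].tolist(),np.median(P[q],0).round(4),"rect",np.round(r[0],1),np.round(r[1],1),round(r[2],1), "z",P[q][:,2].max().round(4))
E
```

```text
top table -0.0011
1 [335, 90, 34, 20, 447] mean [ 0.875 -0.345  0.099] min [ 0.866 -0.4    0.03 ] max [ 0.9   -0.3    0.155]
2 [183, 95, 14, 5, 41] mean [0.895 0.255 0.04 ] min [0.89  0.23  0.031] max [0.9   0.279 0.052]
3 [206, 97, 12, 3, 27] mean [0.896 0.171 0.038] min [0.89  0.149 0.03 ] max [0.899 0.191 0.05 ]
4 [229, 97, 9, 3, 21] mean [0.897 0.088 0.038] min [0.895 0.073 0.032] max [0.9   0.104 0.048]
5 [248, 97, 13, 5, 37] mean [0.895 0.007 0.04 ] min [ 0.889 -0.015  0.032] max [0.9   0.031 0.051]
6 [271, 98, 11, 4, 29] mean [ 0.896 -0.076  0.039] min [ 0.891 -0.096  0.03 ] max [ 0.9   -0.057  0.052]
65 [170, 151, 18, 18, 248] mean [0.646 0.277 0.073] min [0.619 0.252 0.03 ] max [0.675 0.307 0.09 ]
74 [298, 160, 18, 19, 256] mean [ 0.62  -0.19   0.091] min [ 0.595 -0.22   0.03 ] max [ 0.652 -0.164  0.107]
76 [158, 173, 65, 34, 2004] mean [0.532 0.229 0.08 ] min [0.478 0.117 0.031] max [0.599 0.344 0.137]
77 [246, 174, 16, 19, 236] mean [ 0.56  -0.     0.115] min [ 0.538 -0.027  0.03 ] max [0.596 0.028 0.171]
78 [284, 180, 54, 29, 1174] mean [ 0.532 -0.206  0.085] min [ 0.486 
[... 3410 characters left out ...]
heads [223, 138, 24, 27, 313] [ 0.5378 -0.1992  0.1212] rect [ 534.5 -201.9] [ 59.4 135. ] 7.8 z 0.1316
heads [100, 148, 11, 11, 27] [ 0.8771 -0.3874  0.1235] rect [ 877.3 -368.9] [21.5 70.8] 17.8 z 0.14
heads [105, 159, 12, 15, 122] [ 0.8858 -0.3011  0.1203] rect [ 885.2 -301. ] [28.4 11.2] 8.3 z 0.1398
heads [199, 159, 19, 10, 119] [ 0.6293 -0.1912  0.1016] rect [ 628.1 -191.3] [53.6 52.2] 87.2 z 0.1043
heads [248, 177, 21, 17, 262] [0.5772 0.0125 0.1145] rect [572.8   9.7] [36.2 55.4] 69.0 z 0.1393
heads [305, 201, 9, 16, 129] [0.5281 0.172  0.122 ] rect [525.1 167.1] [20.9 22. ] 33.7 z 0.1334
heads [340, 229, 12, 17, 157] [0.5268 0.3005 0.1222] rect [523.3 296.2] [22.3 21.7] 83.4 z 0.134
```

```bash
cat >> h.py <<'E'
from scipy.spatial.transform import Rotation as Ro
def plan(p,yz,n=None,tp=38.,ta=7.0,pos=None,rot=None):
    """target TCP pos (m), yz = world heading in deg of tool z axis (tool y down); prints rows"""
    s=arm.get_state(); P=np.array(s["eef_pos"]) ; R=Ro.from_euler("xyz",s["ee_rot"])
    X=np.array([np.sin(np.radians(yz)),-np.cos(np.radians(yz)),0]);Z=np.array([np.cos(np.radians(yz)),np.sin(np.radians(yz)),0])
    G=Ro.from_matrix(np.stack([X,[0,0,-1],Z],1)); p=np.array(p)
    rv=(R.inv()*G).as_rotvec(degrees=True); d=(p-P)*1000
    k=n or int(max(np.ceil(np.linalg.norm(d)/tp),np.ceil(np.linalg.norm(rv)/ta),1))
    print("t",round(s["t"],2),"pos",P.round(4),"F",np.round(s["force"],1),"w",round(s["width"],4),"rows",k,"dist",np.round(d,1),"rot",rv.round(1))
    rows=[]
    for i in range(k):
        Ri=R*Ro.from_rotvec(rv*i/k,degrees=True)
        rows.append('{"dp":%s,"rotation":%s}'%(Ri.inv().apply(d/k).round(1).tolist(),(rv/k).round(2).tolist()))
    for i in range(0,k,5): print("["+",".join(rows[i:i+5])+"]")
E
python3 - <<'E'
from h import *
import pickle
for n in("top","scene"):
    f=pickle.load(open(n+"0.pkl","rb")); P=cloud(f); 
    print("z rad")
    for nm,c in (("A",(.522,.165)),("B",(.522,.294)),("P",(.527,-.262))):
        q=(np.hypot(P[...,0]-c[0],P[...,1]-c[1])<.02)&(P[...,2]>.122)&(P[...,2]<.145)
        v,u=np.nonzero(q); ra=[at(f,u.mean(),v.mean(),.131 if nm!="P" else .129)]
        pts=P[q]; hi=pts[:,2]>.126
        print(n,nm,q.sum(),pts[hi].mean(0).round(4),((pts[hi][:,:2].min(0)+pts[hi][:,:2].max(0))/2).round(4),ra)
    q=(abs(P[...,0]-.535)<.045)&(abs(P[...,1]-.23)<.04)&(P[...,2]>.088)&(P[...,2]<.12)
    print(n,"cover hi",q.sum(),P[q].round(4).tolist()[:12])
t=pickle.load(open("top0.pkl","rb")); s=pickle.load(open("scene0.pkl","rb"))
a=cv2.convertScaleAbs(t["pixels"][170:212,150:225],alpha=2); cv2.imwrite("pics/t1.png",cv2.resize(a,None,fx=10,fy=10,interpolation=cv2.INTER_CUBIC)[:,:,::-1])
a=cv2.convertScaleAbs(s["pixels"][195:265,290:365],alpha=2); cv2.imwrite("pics/s1.png",cv2.resize(a,None,fx=8,fy=8,interpolation=cv2.INTER_CUBIC)[:,:,::-1])
E
```

```text
z rad
top A 34 [0.5226 0.1645 0.1306] [0.5232 0.165 ] [array([0.522 , 0.1649, 0.131 ])]
top B 33 [0.5217 0.2946 0.1306] [0.5214 0.2942] [array([0.5214, 0.2943, 0.131 ])]
top P 30 [ 0.5274 -0.2628  0.1302] [ 0.528  -0.2644] [array([ 0.5272, -0.2621,  0.129 ])]
top cover hi 22 [[0.5571, 0.2347, 0.0905], [0.5574, 0.2278, 0.0893], [0.5577, 0.2243, 0.0885], [0.5537, 0.2274, 0.0905], [0.554, 0.2241, 0.0889], [0.5501, 0.2236, 0.0911], [0.5466, 0.2308, 0.089], [0.5424, 0.2337, 0.0922], [0.5393, 0.2304, 0.0894], [0.536, 0.2232, 0.0887], [0.5286, 0.2299, 0.0891], [0.5247, 0.2331, 0.0903]]
z rad
scene A 64 [0.5256 0.1679 0.1306] [0.5236 0.1651] [array([0.5277, 0.1701, 0.131 ])]
scene B 79 [0.5236 0.2975 0.1302] [0.5225 0.2964] [array([0.526 , 0.2997, 0.131 ])]
scene P 26 [ 0.5304 -0.2609  0.1278] [ 0.5309 -0.2598] [array([ 0.5331, -0.2545,  0.129 ])]
scene cover hi 43 [[0.5249, 0.2239, 0.0997], [0.5247, 0.2271, 0.1017], [0.5209, 0.2265, 0.0997], [0.5276, 0.2273, 0.1], [0.5256, 0.2285, 0.1], [0.5235, 0.2296, 0.0999], [0.5207, 0.2301, 0.099], [0.5264, 0.2263, 0.0959], [0.5272, 0.2306, 0.0991], [0.5239, 0.2304, 0.0976], [0.5261, 0.2263, 0.0927], [0.5262, 0.2299, 0.0952]]
```

View pics/t1.png

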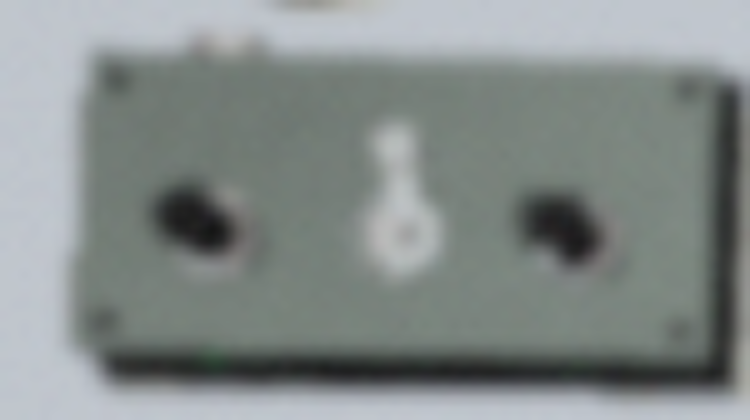

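View pics/s1.png

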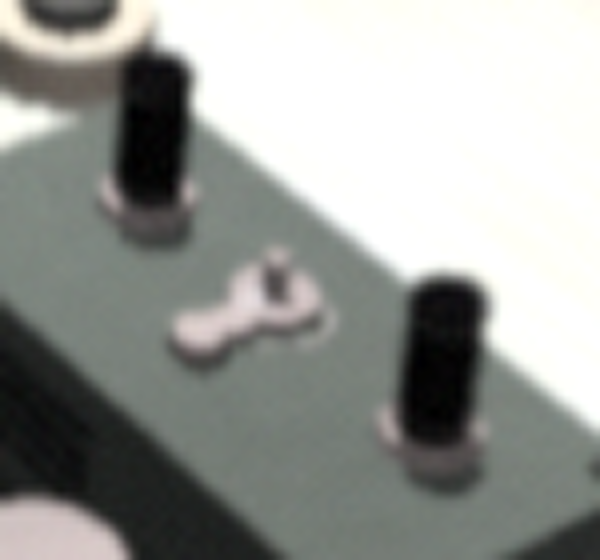

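Top and scene agree to about 2 mm. The mean gives the opening at about (0.523, 0.2305), the pivot at (0.555, 0.2305), the stud at (0.5235, 0.2285) with its top at 0.0995 as it should be, and the probe at about (0.529, -0.261). In the crop the stud is at scene pixel (278, 270), and the cover is nearly closed. I'll push the stud diagonally with the fingers shut.

```bash
python3 - <<'E'
from h import *
plan([.5027,.2404,.19],-135)
E
```

```text
t 0.1 pos [0.1863 0.6483 0.2008] F [-0.   0.9  0.1] w 0.0874 rows 14 dist [ 316.4 -407.9  -10.8] rot [-0.1 29.  -0. ]
[{"dp":[-29.8, 0.8, 21.8],"rotation":[-0.01, 2.07, -0.0]},{"dp":[-30.5, 0.8, 20.7],"rotation":[-0.01, 2.07, -0.0]},{"dp":[-31.3, 0.8, 19.6],"rotation":[-0.01, 2.07, -0.0]},{"dp":[-31.9, 0.8, 18.4],"rotation":[-0.01, 2.07, -0.0]},{"dp":[-32.6, 0.8, 17.2],"rotation":[-0.01, 2.07, -0.0]}]
[{"dp":[-33.2, 0.8, 16.1],"rotation":[-0.01, 2.07, -0.0]},{"dp":[-33.7, 0.8, 14.8],"rotation":[-0.01, 2.07, -0.0]},{"dp":[-34.3, 0.8, 13.6],"rotation":[-0.01, 2.07, -0.0]},{"dp":[-34.7, 0.8, 12.4],"rotation":[-0.01, 2.07, -0.0]},{"dp":[-35.2, 0.8, 11.1],"rotation":[-0.01, 2.07, -0.0]}]
[{"dp":[-35.5, 0.8, 9.8],"rotation":[-0.01, 2.07, -0.0]},{"dp":[-35.9, 0.8, 8.5],"rotation":[-0.01, 2.07, -0.0]},{"dp":[-36.2, 0.8, 7.2],"rotation":[-0.01, 2.07, -0.0]},{"dp":[-36.4, 0.8, 5.9],"rotation":[-0.01, 2.07, -0.0]}]
```

Call:
{"name": "move_arm", "arguments": {
  "deltas": [
    {"dp":[-30,0.8,22],"rotation":[0,2,0]},
    {"dp":[-30.5,0.8,20.7],"rotation":[0,2,0]},
    {"dp":[-31.3,0.8,19.6],"rotation":[0,2,0]},
    {"dp":[-32,0.8,18.4],"rotation":[0,2,0]},
    {"dp":[-32.6,0.8,17.2],"rotation":[0,2,0]}
  ],
  "jaw": 255,
  "squeeze": 40
}}

```text
t: 0.52
eef_pos: [0.2985, 0.5012, 0.1922]
ee_rot: [-1.564, 0.002, 2.689]
force: [1.1, 0.5, 0.3]
width: 0.0601
```

Call:
{"name": "move_arm", "arguments": {
  "deltas": [
    {"dp":[-33,0.8,16],"rotation":[0,2,0]},
    {"dp":[-34,0.8,15],"rotation":[0,2,0]},
    {"dp":[-34,0.8,13.6],"rotation":[0,2,0]},
    {"dp":[-35,0.8,12.4],"rotation":[0,2,0]},
    {"dp":[-35,0.8,11],"rotation":[0,2,0]}
  ]
}}

```text
t: 0.93
eef_pos: [0.4153, 0.3474, 0.1877]
ee_rot: [-1.562, 0.003, 2.507]
force: [0.5, 0.2, 0.1]
width: 0.0266
```

```bash
python3 - <<'E'
from h import *
plan([.5027,.2404,.19],-135)
E
```

```text
t 0.93 pos [0.4153 0.3474 0.1877] F [0.5 0.2 0.1] w 0.0266 rows 4 dist [  87.4 -107.     2.3] rot [-0.5  8.7 -0.2]
[{"dp":[-33.4, -0.4, 8.6],"rotation":[-0.12, 2.16, -0.05]},{"dp":[-33.7, -0.5, 7.3],"rotation":[-0.12, 2.16, -0.05]},{"dp":[-34.0, -0.5, 6.1],"rotation":[-0.12, 2.16, -0.05]},{"dp":[-34.2, -0.5, 4.8],"rotation":[-0.12, 2.16, -0.05]}]
```

Call:
{"name": "move_arm", "arguments": {
  "deltas": [
    {"dp":[-33.4,-0.4,8.6],"rotation":[-0.1,2.2,0]},
    {"dp":[-33.7,-0.5,7.3],"rotation":[-0.1,2.2,0]},
    {"dp":[-34,-0.5,6],"rotation":[-0.1,2.2,0]},
    {"dp":[-34.2,-0.5,4.8],"rotation":[-0.1,2.2,0]},
    {"dp":[0,0,0],"rotation":[0,0,0]}
  ]
}}

```text
t: 1.35
eef_pos: [0.5068, 0.2287, 0.1891]
ee_rot: [-1.567, 0.004, 2.34]
force: [-0.1, 0.9, 0.5]
width: 0.0008
```

```bash
python3 - <<'E'
from h import *
plan([.5027,.2404,.0905],-135,tp=20)
f=arm.grab_frame("scene"); a=cv2.convertScaleAbs(f["pixels"][110:290,240:440],alpha=1.6); cv2.imwrite("pics/s2.png",cv2.resize(a,None,fx=3,fy=3,interpolation=cv2.INTER_CUBIC)[:,:,::-1])
E
```

```text
t 1.35 pos [0.5068 0.2287 0.1891] F [-0.1  0.9  0.5] w 0.0008 rows 5 dist [ -4.1  11.7 -98.6] rot [-0.2 -0.9 -0.2]
[{"dp":[2.3, 19.7, -1.1],"rotation":[-0.04, -0.18, -0.04]},{"dp":[2.3, 19.7, -1.1],"rotation":[-0.04, -0.18, -0.04]},{"dp":[2.3, 19.7, -1.1],"rotation":[-0.04, -0.18, -0.04]},{"dp":[2.3, 19.7, -1.1],"rotation":[-0.04, -0.18, -0.04]},{"dp":[2.3, 19.7, -1.1],"rotation":[-0.04, -0.18, -0.04]}]
```

View pics/s2.png

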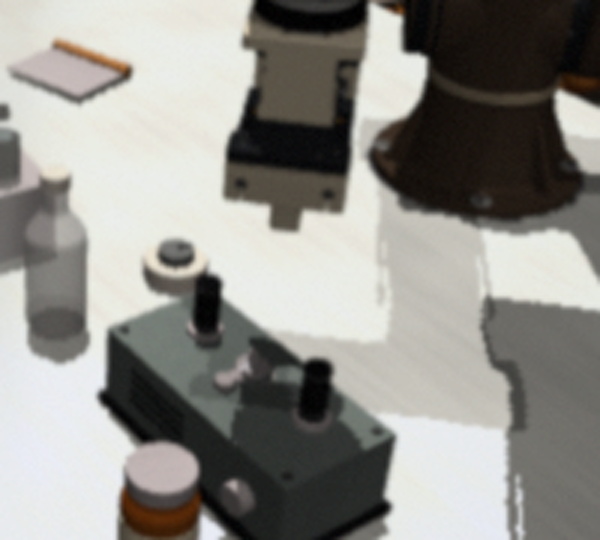

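The gripper is above the dock with its shut fingertips at crop pixel (286, 225). The cover is still closed. I'll correct sideways, then go down.

Call:
{"name": "move_arm", "arguments": {
  "deltas": [
    {"dp":[6,10,-3],"rotation":[0,-0.5,0]},
    {"dp":[5,20,-2.5],"rotation":[0,-0.4,0]},
    {"dp":[0,15,0],"rotation":[0,0,0]},
    {"dp":[0,10,0],"rotation":[0,0,0]},
    {"dp":[0,0,0],"rotation":[0,0,0]}
  ]
}}

```text
t: 1.82
eef_pos: [0.4993, 0.2452, 0.1292]
ee_rot: [-1.568, 0.002, 2.361]
force: [-1.3, -0.4, -0.0]
width: 0.0004
```

```bash
python3 - <<'E'
from h import *
plan([.5027,.2404,.0905],-135,tp=12)
E
```

```text
t 1.82 pos [0.4993 0.2452 0.1292] F [-1.3 -0.4 -0. ] w 0.0004 rows 4 dist [  3.4  -4.8 -38.7] rot [-0.2  0.3 -0.1]
[{"dp":[-1.4, 9.7, 0.2],"rotation":[-0.05, 0.07, -0.02]},{"dp":[-1.4, 9.7, 0.2],"rotation":[-0.05, 0.07, -0.02]},{"dp":[-1.4, 9.7, 0.2],"rotation":[-0.05, 0.07, -0.02]},{"dp":[-1.4, 9.7, 0.3],"rotation":[-0.05, 0.07, -0.02]}]
```

Call:
{"name": "move_arm", "arguments": {
  "deltas": [
    {"dp":[0,12,0],"rotation":[0,0,0]},
    {"dp":[0,10,0],"rotation":[0,0,0]},
    {"dp":[0,7,0],"rotation":[0,0,0]},
    {"dp":[0,4,0],"rotation":[0,0,0]},
    {"dp":[0,2,0],"rotation":[0,0,0]}
  ]
}}

```text
t: 2.23
eef_pos: [0.4966, 0.2495, 0.0917]
ee_rot: [-1.567, 0.002, 2.37]
force: [-0.3, 0.8, -0.5]
width: 0.0007
```

```bash
python3 - <<'E'
from h import *
plan([.5027,.2404,.0905],-135,tp=12)
E
```

```text
t 2.23 pos [0.4966 0.2495 0.0917] F [-0.3  0.8 -0.5] w 0.0007 rows 1 dist [ 6.1 -9.1 -1.2] rot [-0.2  0.8 -0.1]
[{"dp":[-10.7, 1.2, 2.3],"rotation":[-0.24, 0.77, -0.1]}]
```

Call:
{"name": "move_arm", "arguments": {
  "deltas": [
    {"dp":[-10,1,2],"rotation":[0,0.8,0]},
    {"dp":[-10,0,0.5],"rotation":[0,0,0]},
    {"dp":[-10,0,0],"rotation":[0,0,0]},
    {"dp":[-10,0,0],"rotation":[0,0,0]},
    {"dp":[-4,0,0],"rotation":[0,0,0]}
  ]
}}

```text
t: 2.65
eef_pos: [0.5291, 0.2149, 0.0919]
ee_rot: [-1.568, 0.002, 2.357]
force: [0.3, 0.1, 0.5]
width: 0.0002
```

```bash
python3 - <<'E'
from h import *
plan([.5423,.2008,.091],-135,tp=10)
E
```

```text
t 2.65 pos [0.5291 0.2149 0.0919] F [0.3 0.1 0.5] w 0.0002 rows 2 dist [ 13.2 -14.1  -0.9] rot [-0.1  0.1 -0.1]
[{"dp":[-9.7, 0.5, 0.3],"rotation":[-0.07, 0.03, -0.07]},{"dp":[-9.7, 0.5, 0.3],"rotation":[-0.07, 0.03, -0.07]}]
```

Call:
{"name": "move_arm", "arguments": {
  "deltas": [
    {"dp":[-7,0.5,0],"rotation":[0,0,0]},
    {"dp":[-6,0.5,0],"rotation":[0,0,0]},
    {"dp":[-3,0,0],"rotation":[0,0,0]},
    {"dp":[0,0,0],"rotation":[0,0,0]}
  ]
}}

```text
t: 2.98
eef_pos: [0.5434, 0.2005, 0.0915]
ee_rot: [-1.57, 0.003, 2.354]
force: [0.2, 0.1, -0.0]
width: 0.0004
```

```bash
python3 - <<'E'
from h import *
plan([.5423,.2008,.091],-135,tp=10)
for n,c in (("scene",(150,280,260,400)),("top",(150,230,150,270))):
    f=arm.grab_frame(n); a=cv2.convertScaleAbs(f["pixels"][c[0]:c[1],c[2]:c[3]],alpha=1.8); cv2.imwrite("pics/%s3.png"%n,cv2.resize(a,None,fx=4,fy=4,interpolation=cv2.INTER_CUBIC)[:,:,::-1])
E
```

```text
t 2.98 pos [0.5434 0.2005 0.0915] F [ 0.2  0.1 -0. ] w 0.0004 rows 1 dist [-1.1  0.3 -0.5] rot [-0.1 -0.1 -0.1]
[{"dp":[1.0, 0.5, 0.6],"rotation":[-0.06, -0.15, -0.15]}]
```

View pics/scene3.png

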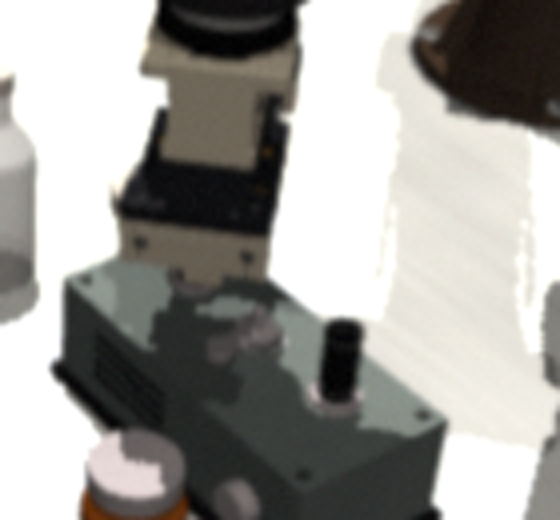

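View pics/top3.png

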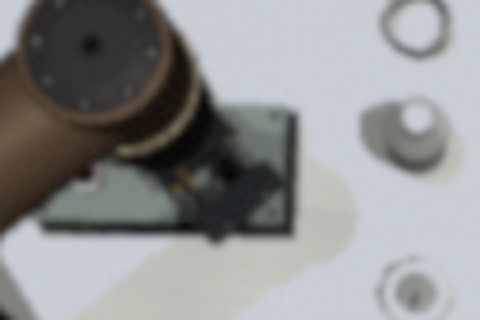

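```bash
cat >> h.py <<'E'
def proj(f,p):
    T=np.linalg.inv(np.array(f["cam_to_world"])); c=T[:3,:3]@np.array(p)+T[:3,3]; a,b=c[0]/c[2],c[1]/c[2]; k=1+f["k1"]*(a*a+b*b)
    return np.array([a*k*f["fx"]+f["cx"],b*k*f["fy"]+f["cy"]]).round(1)
E
python3 - <<'E'
from h import *
f=arm.grab_frame("scene"); s=arm.get_state()
for nm,p in (("tcp",s["eef_pos"]),("stud0",(.5235,.2285,.0995)),("A",(.5225,.1655,.131))):
    print(nm,proj(f,p),(proj(f,p)-[260,150])*4)
P=cloud(f); np.set_printoptions(suppress=True)
for v in range(205,245,3):
    print(v,[tuple((P[v,u]*1000).astype(int).tolist()) for u in range(296,332,5)])
print(s["q"],s["ee_rot"])
E
```

```text
tcp [310.8 226.2] [203.2 304.8]
stud0 [324.7 226.9] [258.8 307.6]
A [309.5 202.8] [198.  211.2]
205 [(628, 250, 214), (621, 258, 217), (613, 264, 217), (607, 271, 219), (600, 280, 222), (594, 288, 224), (586, 293, 224), (354, 63, 0)]
208 [(623, 244, 202), (619, 255, 207), (612, 262, 208), (605, 271, 211), (597, 277, 212), (592, 286, 215), (583, 291, 215), (365, 76, 1)]
211 [(622, 243, 193), (616, 252, 196), (609, 260, 198), (602, 267, 200), (592, 271, 198), (590, 285, 206), (581, 289, 205), (376, 89, 2)]
214 [(622, 243, 185), (615, 252, 188), (606, 257, 187), (599, 265, 190), (593, 274, 193), (586, 281, 194), (579, 288, 196), (383, 98, 0)]
217 [(541, 140, 79), (530, 146, 79), (560, 202, 126), (599, 266, 183), (592, 273, 184), (585, 280, 186), (579, 289, 189), (391, 107, 0)]
220 [(550, 151, 81), (538, 157, 79), (532, 169, 85), (554, 213, 122), (506, 176, 79), (497, 184, 80), (486, 190, 79), (399, 117, -2)]
223 [(556, 160, 80), (547, 168, 81), (536, 174, 81), (523, 178, 78), (516, 188, 81), (503, 192, 79), (495, 200, 81), (485, 208, 82)]
226 [(564, 171, 81), (553, 176, 79), (543, 184, 
[... 294 characters left out ...]
16, 82), (532, 227, 87), (519, 230, 83), (507, 234, 81)]
235 [(585, 199, 81), (575, 206, 82), (564, 212, 81), (554, 218, 81), (551, 232, 90), (537, 234, 85), (527, 239, 84), (513, 242, 79)]
238 [(588, 204, 77), (580, 213, 80), (569, 218, 79), (562, 228, 83), (556, 239, 87), (543, 241, 83), (531, 245, 81), (521, 251, 80)]
241 [(588, 205, 68), (586, 222, 80), (577, 228, 80), (567, 234, 80), (557, 241, 80), (549, 249, 82), (536, 252, 79), (528, 260, 80)]
244 [(589, 207, 61), (587, 224, 72), (585, 239, 82), (574, 243, 80), (564, 249, 80), (553, 255, 79), (544, 261, 80), (535, 268, 81)]
[ 0.69455236  0.29755331 -0.35110545  0.00323503 -0.92300694  0.0870938 ] [-1.56970351  0.00249237  2.35439707]
```

```bash
python3 - <<'E'
from h import *
s=arm.get_state(); print(s["t"],s["eef_pos"])
f=arm.grab_frame("scene"); P=cloud(f)
q=(abs(P[...,0]-.56)<.06)&(abs(P[...,1]-.22)<.06)&(P[...,2]>.088)&(P[...,2]<.2)
for v,u in zip(*np.nonzero(q)): print((u,v),(P[v,u]*1000).astype(int).tolist(),end=" ")
c=(195,240,285,345)
a=cv2.convertScaleAbs(f["pixels"][c[0]:c[1],c[2]:c[3]],alpha=3); cv2.imwrite("pics/s4.png",cv2.resize(a,None,fx=12,fy=12,interpolation=cv2.INTER_CUBIC)[:,:,::-1])
E
```

```text
3.1333 [0.54281873 0.20119743 0.09144949]
(np.int64(331), np.int64(191)) [511, 224, 194] (np.int64(331), np.int64(192)) [508, 220, 187] (np.int64(330), np.int64(197)) [529, 242, 194] (np.int64(330), np.int64(198)) [524, 237, 187] (np.int64(329), np.int64(202)) [540, 252, 190] (np.int64(329), np.int64(203)) [538, 250, 186] (np.int64(298), np.int64(210)) [619, 247, 197] (np.int64(299), np.int64(210)) [619, 249, 198] (np.int64(300), np.int64(210)) [615, 248, 196] (np.int64(301), np.int64(210)) [615, 250, 197] (np.int64(303), np.int64(210)) [611, 253, 197] (np.int64(304), np.int64(210)) [611, 255, 199] (np.int64(307), np.int64(210)) [606, 259, 199] (np.int64(299), np.int64(211)) [619, 250, 196] (np.int64(300), np.int64(211)) [616, 249, 194] (np.int64(301), np.int64(211)) [615, 251, 195] (np.int64(302), np.int64(211)) [613, 252, 195] (np.int64(303), np.int64(211)) [612, 253, 195] (np.int64(304), np.int64(211)) [611, 256, 197] (np.int64(305), np.int64(211)) [609, 256, 196] (np.int64(306), np.int64(211)) [608, 259, 197] (np.int64(307), np.int64(211)) [606, 259, 196] (np.int64(308), np.int64
[... 8776 characters left out ...]
, 227, 89] (np.int64(314), np.int64(235)) [556, 231, 91] (np.int64(315), np.int64(235)) [553, 230, 89] (np.int64(316), np.int64(235)) [551, 232, 89] (np.int64(312), np.int64(236)) [561, 229, 89] (np.int64(313), np.int64(236)) [559, 230, 88] (np.int64(314), np.int64(236)) [557, 232, 88] (np.int64(315), np.int64(236)) [554, 232, 88] (np.int64(316), np.int64(236)) [554, 235, 90] (np.int64(317), np.int64(236)) [551, 236, 89] (np.int64(313), np.int64(237)) [561, 233, 88] (np.int64(314), np.int64(237)) [559, 235, 89] (np.int64(315), np.int64(237)) [557, 236, 89] (np.int64(316), np.int64(237)) [555, 238, 89] (np.int64(317), np.int64(237)) [554, 240, 90] (np.int64(315), np.int64(238)) [559, 238, 88]
```

View pics/s4.png

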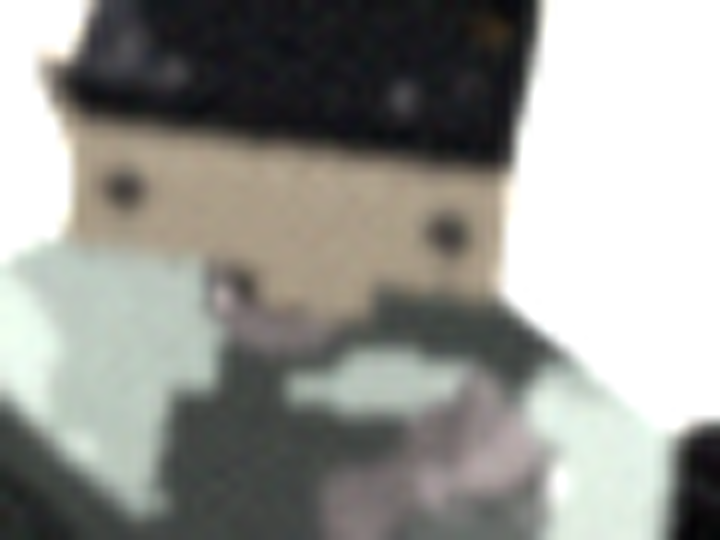

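The tips (bottom edge at crop row ~320) measure z of about 0.118 in depth, but the reported TCP is 0.0915. So the fingers passed over the stud, and the cover is still closed. The body's underside at 0.183 also fits tips at 0.118. The reported z is therefore about 27 mm low. I'll back off and check this in another pose with both cameras.

Call:
{"name": "move_arm", "arguments": {
  "deltas": [
    {"dp":[14,0,0],"rotation":[0,0,0]},
    {"dp":[16,0,0],"rotation":[0,0,0]},
    {"dp":[16,0,0],"rotation":[0,0,0]},
    {"dp":[10,0,0],"rotation":[0,0,0]},
    {"dp":[4,0,0],"rotation":[0,0,0]}
  ]
}}

```text
t: 3.6
eef_pos: [0.4984, 0.2458, 0.0913]
ee_rot: [-1.57, 0.003, 2.355]
force: [0.2, 0.4, 0.1]
width: 0.0005
```

```bash
python3 - <<'E'
from h import *
plan([.5027,.2404,.064],-135,tp=10)
s=arm.get_state(); f=arm.grab_frame("scene"); P=cloud(f)
e=s["eef_pos"]
q=(abs(P[...,0]-e[0])<.035)&(abs(P[...,1]-e[1])<.035)&(P[...,2]>.104)&(P[...,2]<.165)
pts=P[q]; print(q.sum(),pts[:,2].min())
for z0 in np.arange(.104,.165,.006):
    b=pts[(pts[:,2]>=z0)&(pts[:,2]<z0+.006)]
    if len(b): print(round(z0,3),len(b),b.min(0).round(4),b.max(0).round(4))
c=(160,245,290,390)
a=cv2.convertScaleAbs(f["pixels"][c[0]:c[1],c[2]:c[3]],alpha=2.5); cv2.imwrite("pics/s5.png",cv2.resize(a,None,fx=7,fy=7,interpolation=cv2.INTER_CUBIC)[:,:,::-1])
E
```

```text
t 3.6 pos [0.4984 0.2458 0.0913] F [0.2 0.4 0.1] w 0.0005 rows 3 dist [  4.3  -5.4 -27.3] rot [-0.1 -0.1 -0.1]
[{"dp":[-2.3, 9.1, 0.3],"rotation":[-0.02, -0.02, -0.05]},{"dp":[-2.3, 9.1, 0.3],"rotation":[-0.02, -0.02, -0.05]},{"dp":[-2.3, 9.1, 0.3],"rotation":[-0.02, -0.02, -0.05]}]
32 0.12068291588111746
0.116 7 [0.502  0.2507 0.1207] [0.5136 0.2617 0.1219]
0.122 23 [0.5005 0.2479 0.1221] [0.5166 0.2651 0.1272]
0.128 2 [0.5018 0.2539 0.128 ] [0.5112 0.2638 0.1283]
```

View pics/s5.png

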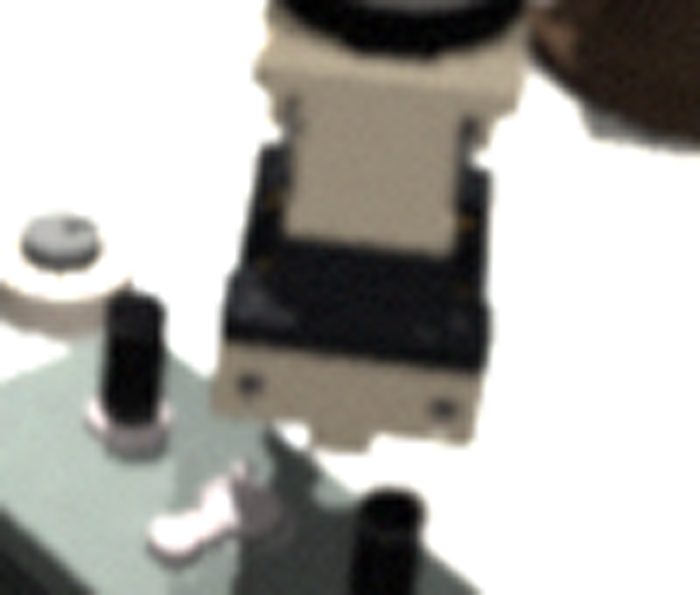

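Same offset here: the tips are at about 0.119 with 0.0913 reported. I'll descend by about 28 mm and push again.

Call:
{"name": "move_arm", "arguments": {
  "deltas": [
    {"dp":[0,9,0],"rotation":[0,0,0]},
    {"dp":[0,9,0],"rotation":[0,0,0]},
    {"dp":[0,6,0],"rotation":[0,0,0]},
    {"dp":[0,3,0],"rotation":[0,0,0]},
    {"dp":[0,0,0],"rotation":[0,0,0]}
  ]
}}

```text
t: 4.07
eef_pos: [0.4988, 0.2453, 0.061]
ee_rot: [-1.569, 0.003, 2.356]
force: [-0.8, 0.1, -0.3]
width: 0.0005
```

```bash
python3 - <<'E'
from h import *
plan([.5027,.2404,.064],-135,tp=10)
s=arm.get_state(); f=arm.grab_frame("scene"); P=cloud(f)
e=s["eef_pos"]
q=(abs(P[...,0]-e[0])<.03)&(abs(P[...,1]-e[1])<.03)&(P[...,2]>.086)&(P[...,2]<.120)
pts=P[q]; print(q.sum(),np.sort(pts[:,2])[:8])
c=(160,245,290,390)
a=cv2.convertScaleAbs(f["pixels"][c[0]:c[1],c[2]:c[3]],alpha=2.5); cv2.imwrite("pics/s6.png",cv2.resize(a,None,fx=7,fy=7,interpolation=cv2.INTER_CUBIC)[:,:,::-1])
E
```

```text
t 4.07 pos [0.4988 0.2453 0.061 ] F [-0.8  0.1 -0.3] w 0.0005 rows 1 dist [ 3.9 -4.9  3. ] rot [-0.1 -0.  -0.1]
[{"dp":[-6.2, -2.9, 0.7],"rotation":[-0.08, -0.02, -0.15]}]
30 [0.08611131 0.08630588 0.08640616 0.08646352 0.08648869 0.08649209
 0.08665493 0.08748004]
```

View pics/s6.png

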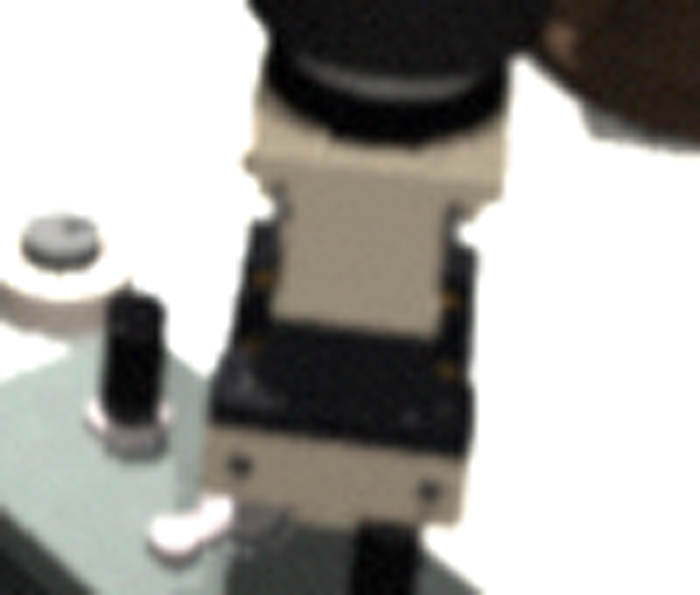

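The fingers are now hidden behind the gripper body, with the tips at about 0.089. Push.

Call:
{"name": "move_arm", "arguments": {
  "deltas": [
    {"dp":[-10,-2,0.5],"rotation":[0,0,0]},
    {"dp":[-10,0,0],"rotation":[0,0,0]},
    {"dp":[-10,0,0],"rotation":[0,0,0]},
    {"dp":[-10,0,0],"rotation":[0,0,0]},
    {"dp":[-4,0,0],"rotation":[0,0,0]}
  ]
}}

```text
t: 4.53
eef_pos: [0.5308, 0.2107, 0.063]
ee_rot: [-1.567, 0.001, 2.356]
force: [0.4, 5.1, -2.4]
width: 0.0
```

```bash
python3 - <<'E'
from h import *
plan([.5435,.1995,.062],-135,tp=10)
E
```

```text
t 4.53 pos [0.5308 0.2107 0.063 ] F [ 0.4  5.1 -2.4] w 0.0 rows 2 dist [ 12.7 -11.2  -1. ] rot [-0.2 -0.  -0.1]
[{"dp":[-8.5, 0.5, -0.5],"rotation":[-0.11, -0.02, -0.03]},{"dp":[-8.5, 0.5, -0.5],"rotation":[-0.11, -0.02, -0.03]}]
```

Contact force is felt on +y, so the stud is being pushed. I'll go on to the end point.

Call:
{"name": "move_arm", "arguments": {
  "deltas": [
    {"dp":[-7,0.5,0],"rotation":[0,0,0]},
    {"dp":[-7,0.5,0],"rotation":[0,0,0]},
    {"dp":[-4,0,0],"rotation":[0,0,0]},
    {"dp":[0,0,0],"rotation":[0,0,0]}
  ]
}}

```text
t: 4.87
eef_pos: [0.5523, 0.21, 0.0631]
ee_rot: [-1.594, -0.005, 2.354]
force: [-2.1, 1.6, -1.6]
width: 0.0002
```

```bash
python3 - <<'E'
from h import *
plan([.5435,.1995,.062],-135,tp=10)
f=arm.grab_frame("scene")
c=(170,260,270,370)
a=cv2.convertScaleAbs(f["pixels"][c[0]:c[1],c[2]:c[3]],alpha=2.5); cv2.imwrite("pics/s7.png",cv2.resize(a,None,fx=6,fy=6,interpolation=cv2.INTER_CUBIC)[:,:,::-1])
E
```

```text
t 4.87 pos [0.5523 0.21   0.0631] F [-2.1  1.6 -1.6] w 0.0002 rows 2 dist [ -8.8 -10.5  -1.1] rot [ 1.3 -0.1  0.3]
[{"dp":[-0.6, 0.4, 6.9],"rotation":[0.67, -0.06, 0.15]},{"dp":[-0.6, 0.5, 6.9],"rotation":[0.67, -0.06, 0.15]}]
```

View pics/s7.png

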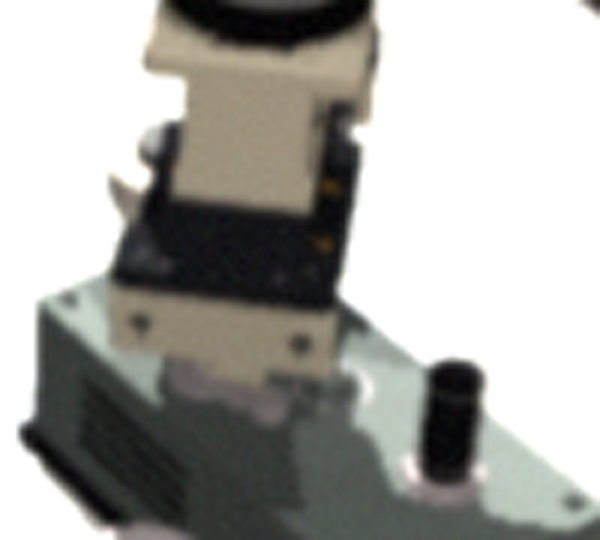

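The cover's disc is now at crop (190, 380), swung toward -y. The tool was pushed about 10 mm sideways, so I'll rise clear and inspect.

Call:
{"name": "move_arm", "arguments": {
  "deltas": [
    {"dp":[1,-10,-1],"rotation":[0,0,0]},
    {"dp":[0,-20,0],"rotation":[0,0,0]},
    {"dp":[0,-35,0],"rotation":[0,0,0]},
    {"dp":[20,-30,0],"rotation":[0,0,0]},
    {"dp":[40,0,0],"rotation":[0,0,0]}
  ]
}}

```text
t: 5.33
eef_pos: [0.5135, 0.2469, 0.163]
ee_rot: [-1.59, -0.001, 2.348]
force: [1.6, 1.5, 0.8]
width: -0.0
```

```bash
python3 - <<'E'
from h import *
import pickle
plan([.40,.05,.2],-180)
f=arm.grab_frame("scene");pickle.dump(f,open("scene1.pkl","wb"))
c=(170,260,270,370)
a=cv2.convertScaleAbs(f["pixels"][c[0]:c[1],c[2]:c[3]],alpha=2.2); cv2.imwrite("pics/s8.png",cv2.resize(a,None,fx=6,fy=6,interpolation=cv2.INTER_CUBIC)[:,:,::-1])
P=cloud(f)
for nm,c in (("A",(.524,.166)),("B",(.523,.296))):
    q=(np.hypot(P[...,0]-c[0],P[...,1]-c[1])<.025)&(P[...,2]>.122)&(P[...,2]<.14)
    hi=P[q]; hi=hi[hi[:,2]>.126]; print(nm,len(hi),hi.mean(0),(hi.min(0)+hi.max(0))/2)
q=(abs(P[...,0]-.55)<.04)&(abs(P[...,1]-.215)<.035)&(P[...,2]>.093)&(P[...,2]<.104)
print("stud",q.sum(),P[q].mean(0))
E
```

```text
t 5.33 pos [0.5135 0.2469 0.163 ] F [1.6 1.5 0.8] w -0.0 rows 7 dist [-113.5 -196.9   37. ] rot [ 1.  44.5  0.5]
[{"dp":[-8.7, -5.9, 31.2],"rotation":[0.15, 6.36, 0.07]},{"dp":[-12.1, -5.8, 30.0],"rotation":[0.15, 6.36, 0.07]},{"dp":[-15.3, -5.7, 28.5],"rotation":[0.15, 6.36, 0.07]},{"dp":[-18.4, -5.6, 26.7],"rotation":[0.15, 6.36, 0.07]},{"dp":[-21.3, -5.5, 24.5],"rotation":[0.15, 6.36, 0.07]}]
[{"dp":[-23.9, -5.4, 22.0],"rotation":[0.15, 6.36, 0.07]},{"dp":[-26.2, -5.4, 19.2],"rotation":[0.15, 6.36, 0.07]}]
A 49 [0.52548401 0.16701589 0.13085362] [0.52416536 0.16575833 0.12999027]
B 66 [0.52370779 0.29778631 0.13055927] [0.52270461 0.29716145 0.12971739]
stud 12 [0.56665693 0.20140472 0.09736285]
```

View pics/s8.png

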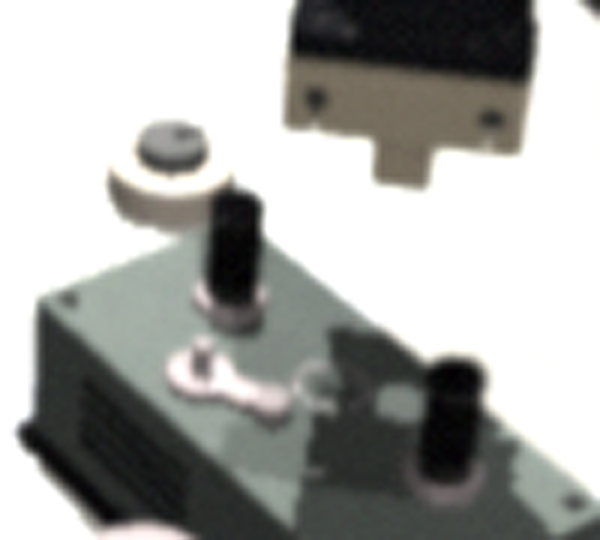

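The cover is swung fully aside: its stud is at (0.567, 0.201), which is about 1.9 rad. Both docked probes are unmoved to within 0.5 mm, and the opening's rim shows at crop (318, 382). Next is the probe.

```bash
python3 - <<'E'
from h import *
import pickle
f=pickle.load(open("scene1.pkl","rb"))
print("opening",at(f,270+318/6,170+382/6,.080))
plan([.522,-.25,.2],-184.7,tp=37)
E
```

```text
opening [0.5264 0.2283 0.08  ]
t 5.38 pos [0.5083 0.251  0.1613] F [-5.1  1.  -1.6] w 0.0004 rows 14 dist [  13.7 -501.    38.7] rot [ 0.9 49.3  0.6]
[{"dp":[-26.1, -3.3, 24.4],"rotation":[0.06, 3.52, 0.05]},{"dp":[-27.6, -3.3, 22.7],"rotation":[0.06, 3.52, 0.05]},{"dp":[-28.9, -3.2, 21.0],"rotation":[0.06, 3.52, 0.05]},{"dp":[-30.2, -3.2, 19.2],"rotation":[0.06, 3.52, 0.05]},{"dp":[-31.3, -3.1, 17.3],"rotation":[0.06, 3.52, 0.05]}]
[{"dp":[-32.3, -3.1, 15.3],"rotation":[0.06, 3.52, 0.05]},{"dp":[-33.2, -3.0, 13.3],"rotation":[0.06, 3.52, 0.05]},{"dp":[-34.0, -3.0, 11.3],"rotation":[0.06, 3.52, 0.05]},{"dp":[-34.6, -3.0, 9.2],"rotation":[0.06, 3.52, 0.05]},{"dp":[-35.1, -2.9, 7.0],"rotation":[0.06, 3.52, 0.05]}]
[{"dp":[-35.5, -2.9, 4.9],"rotation":[0.06, 3.52, 0.05]},{"dp":[-35.7, -2.8, 2.7],"rotation":[0.06, 3.52, 0.05]},{"dp":[-35.8, -2.8, 0.5],"rotation":[0.06, 3.52, 0.05]},{"dp":[-35.8, -2.8, -1.7],"rotation":[0.06, 3.52, 0.05]}]
```

Call:
{"name": "move_arm", "arguments": {
  "deltas": [
    {"dp":[-26,-6,24],"rotation":[0.1,3.5,0]},
    {"dp":[-28,-6,23],"rotation":[0.1,3.5,0]},
    {"dp":[-29,-6,21],"rotation":[0.1,3.5,0]},
    {"dp":[-30,-6,19],"rotation":[0.1,3.5,0]},
    {"dp":[-31,-6,17],"rotation":[0.1,3.5,0]}
  ]
}}

```text
t: 5.8
eef_pos: [0.5154, 0.0728, 0.1966]
ee_rot: [-1.588, -0.005, 2.047]
force: [1.6, 0.7, 0.0]
width: 0.0005
```

Call:
{"name": "move_arm", "arguments": {
  "deltas": [
    {"dp":[-32,-3,15],"rotation":[0,3.5,0]},
    {"dp":[-33,-2,13],"rotation":[0,3.5,0]},
    {"dp":[-34,0,11],"rotation":[0,3.5,0]},
    {"dp":[-35,0,9],"rotation":[0,3.5,0]},
    {"dp":[-35,0,7],"rotation":[0,3.5,0]}
  ],
  "jaw": 110
}}

```text
t: 6.22
eef_pos: [0.523, -0.1177, 0.2096]
ee_rot: [-1.599, -0.006, 1.726]
force: [1.8, 0.6, 0.5]
width: 0.0283
```

```bash
python3 - <<'E'
from h import *
plan([.525,-.258,.2],-184.7,tp=33)
E
```

```text
t 6.22 pos [ 0.523  -0.1177  0.2096] F [1.8 0.6 0.5] w 0.0283 rows 5 dist [   2.  -140.3   -9.6] rot [ 1.6 13.6  0.5]
[{"dp":[-27.8, 1.6, 4.0],"rotation":[0.32, 2.72, 0.11]},{"dp":[-27.9, 1.7, 2.7],"rotation":[0.32, 2.72, 0.11]},{"dp":[-28.0, 1.8, 1.3],"rotation":[0.32, 2.72, 0.11]},{"dp":[-28.1, 1.8, -0.0],"rotation":[0.32, 2.72, 0.11]},{"dp":[-28.0, 1.9, -1.4],"rotation":[0.32, 2.72, 0.11]}]
```

Call:
{"name": "move_arm", "arguments": {
  "deltas": [
    {"dp":[-30,0,4],"rotation":[0.4,2.7,0.1]},
    {"dp":[-30,0,2.5],"rotation":[0.4,2.7,0.1]},
    {"dp":[-26,0,1],"rotation":[0.3,2.7,0.1]},
    {"dp":[-22,0,0],"rotation":[0.3,2.7,0.1]},
    {"dp":[-10,0,-1],"rotation":[0.2,2.7,0.1]}
  ]
}}

```text
t: 6.63
eef_pos: [0.5238, -0.2521, 0.2163]
ee_rot: [-1.577, 0.005, 1.471]
force: [-0.2, 0.7, -0.5]
width: 0.0493
```

```bash
python3 - <<'E'
from h import *
plan([.525,-.258,.2],-184.7,tp=33)
for n,c in (("scene",(80,190,180,300)),("top",(140,230,260,390))):
    f=arm.grab_frame(n); a=cv2.convertScaleAbs(f["pixels"][c[0]:c[1],c[2]:c[3]],alpha=2); cv2.imwrite("pics/%s9.png"%n,cv2.resize(a,None,fx=5,fy=5,interpolation=cv2.INTER_CUBIC)[:,:,::-1])
E
```

```text
t 6.63 pos [ 0.5238 -0.2521  0.2163] F [-0.2  0.7 -0.5] w 0.0493 rows 1 dist [  1.2  -5.9 -16.3] rot [ 0.4 -1.  -0.3]
[{"dp":[-5.6, 16.3, -1.7],"rotation":[0.36, -1.03, -0.29]}]
```

View pics/scene9.png

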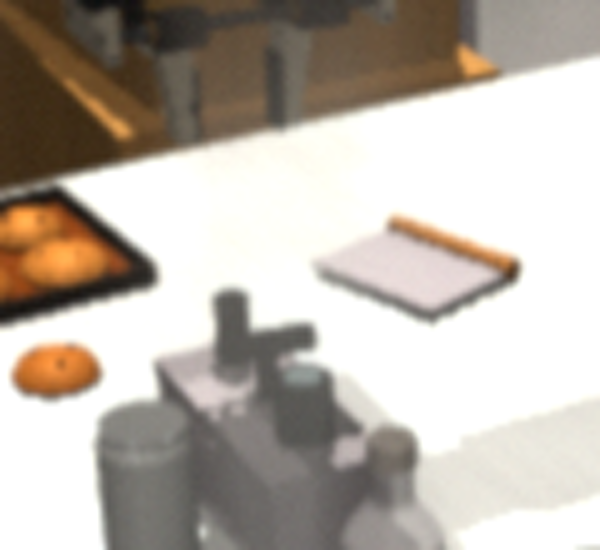

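View pics/top9.png

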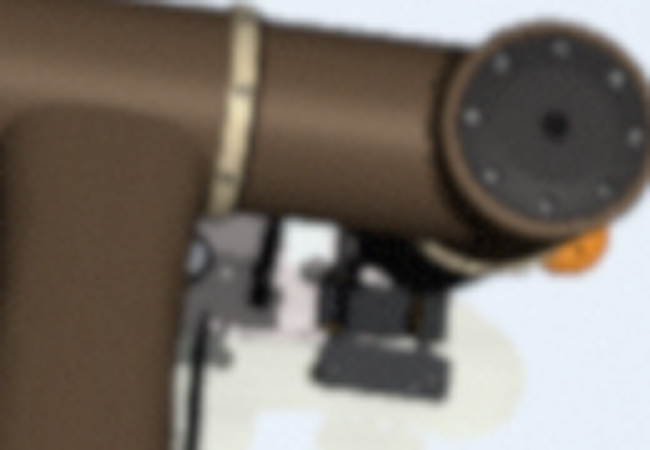

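```bash
cat >> h.py <<'E'
def tips(f,zlo,zhi,c,r=.07):
    P=cloud(f); q=((abs(P[...,0]-c[0])<r)&(abs(P[...,1]-c[1])<r)&(P[...,2]>zlo)&(P[...,2]<zhi)).astype(np.uint8)
    k,l,st,_=cv2.connectedComponentsWithStats(q)
    for i in range(1,k):
        if st[i,4]<6: continue
        p=P[l==i]; low=p[p[:,2]<np.sort(p[:,2])[2]+.02]
        print(st[i].tolist(),"zmin",np.sort(p[:,2])[:3].round(4),"low20 mean",low.mean(0).round(4),"min",low.min(0).round(4),"max",low.max(0).round(4))
E
python3 - <<'E'
from h import *
s=arm.get_state(); print(s["t"],s["eef_pos"])
for n in ("scene","top"):
    f=arm.grab_frame(n); print(n); tips(f,.19,.29,(.525,-.26))
E
```

```text
6.7333 [ 0.52397077 -0.25141279  0.21611261]
scene
[233, 89, 9, 18, 130] zmin [0.2408 0.2416 0.2416] low20 mean [ 0.4953 -0.2431  0.2513] min [ 0.4845 -0.2608  0.2408] max [ 0.5028 -0.2345  0.2616]
[211, 93, 9, 17, 112] zmin [0.2408 0.2411 0.2427] low20 mean [ 0.5608 -0.2473  0.2532] min [ 0.5513 -0.2634  0.2408] max [ 0.5678 -0.2403  0.2624]
top
```

The two fingertips are at crop (185, 135) and (285, 125). They're above the stand with the jaws along the stand's x. In scene-camera depth the finger midpoint is (0.527, -0.249) against a reported (0.524, -0.2514), and the tips are at 0.240 against 0.216. The reported frame therefore matches the top camera in xy and sits about 25 mm low in z. In the reported frame the probe is at (0.527, -0.2625).

```bash
python3 - <<'E'
from h import *
plan([.527,-.2625,.135],-184.7,tp=16)
E
```

```text
t 6.83 pos [ 0.524  -0.2492  0.2158] F [-1.3  0.3  0.5] w 0.0502 rows 6 dist [  3.  -13.3 -80.8] rot [ 0.4 -0.8 -0.2]
[{"dp":[-2.1, 13.5, -0.6],"rotation":[0.06, -0.13, -0.04]},{"dp":[-2.1, 13.5, -0.6],"rotation":[0.06, -0.13, -0.04]},{"dp":[-2.1, 13.5, -0.6],"rotation":[0.06, -0.13, -0.04]},{"dp":[-2.1, 13.5, -0.7],"rotation":[0.06, -0.13, -0.04]},{"dp":[-2.1, 13.5, -0.7],"rotation":[0.06, -0.13, -0.04]}]
[{"dp":[-2.2, 13.5, -0.7],"rotation":[0.06, -0.13, -0.04]}]
```

Call:
{"name": "move_arm", "arguments": {
  "deltas": [
    {"dp":[-4,8,-1],"rotation":[0.1,-0.3,0]},
    {"dp":[-4,14,-1],"rotation":[0.1,-0.2,0]},
    {"dp":[-3,16,-1],"rotation":[0.1,-0.2,0]},
    {"dp":[-2,16,-1],"rotation":[0.1,-0.1,0]},
    {"dp":[0,10,0],"rotation":[0,0,0]}
  ]
}}

```text
t: 7.25
eef_pos: [0.5296, -0.2613, 0.1533]
ee_rot: [-1.579, 0.005, 1.501]
force: [-0.8, -0.5, -0.1]
width: 0.0499
```

Call:
{"name": "move_arm", "arguments": {
  "deltas": [
    {"dp":[0,0,0],"rotation":[0,0,0]}
  ]
}}

```text
t: 7.33
eef_pos: [0.5283, -0.2604, 0.151]
ee_rot: [-1.575, 0.005, 1.503]
force: [0.1, 0.2, -0.8]
width: 0.0493
```

```bash
python3 - <<'E'
from h import *
plan([.527,-.2625,.135],-184.7,tp=16)
f=arm.grab_frame("scene"); tips(f,.136,.22,(.527,-.26))
plan([.527,-.2625,.070],-184.7,tp=16)
E
```

```text
t 7.33 pos [ 0.5283 -0.2604  0.151 ] F [ 0.1  0.2 -0.8] w 0.0493 rows 2 dist [ -1.3  -2.1 -16. ] rot [ 0.2  0.8 -0.3]
[{"dp":[-1.0, 8.0, 0.6],"rotation":[0.12, 0.39, -0.13]},{"dp":[-1.1, 8.0, 0.6],"rotation":[0.12, 0.39, -0.13]}]
[231, 111, 9, 15, 106] zmin [0.1753 0.1755 0.1761] low20 mean [ 0.4999 -0.2527  0.1862] min [ 0.4899 -0.2715  0.1753] max [ 0.5051 -0.2434  0.1959]
[210, 115, 9, 14, 92] zmin [0.1772 0.1779 0.1788] low20 mean [ 0.5657 -0.2554  0.1885] min [ 0.5559 -0.2739  0.1772] max [ 0.573  -0.2472  0.1988]
t 7.38 pos [ 0.5287 -0.2606  0.1519] F [-0.6  0.7 -0.8] w 0.0494 rows 6 dist [ -1.7  -1.9 -81.9] rot [ 0.3  0.8 -0.3]
[{"dp":[-0.3, 13.7, 0.3],"rotation":[0.05, 0.13, -0.05]},{"dp":[-0.3, 13.7, 0.3],"rotation":[0.05, 0.13, -0.05]},{"dp":[-0.3, 13.7, 0.3],"rotation":[0.05, 0.13, -0.05]},{"dp":[-0.3, 13.7, 0.3],"rotation":[0.05, 0.13, -0.05]},{"dp":[-0.3, 13.7, 0.3],"rotation":[0.05, 0.13, -0.05]}]
[{"dp":[-0.3, 13.7, 0.3],"rotation":[0.05, 0.13, -0.05]}]
```

Fingers are straddling in x (inner faces 0.505/0.556, probe 0.530 in the same camera). They need about -2.5 mm in y, and the tips are at 0.175. Going down 78 mm.

Call:
{"name": "move_arm", "arguments": {
  "deltas": [
    {"dp":[-1.5,12,0],"rotation":[0,0.4,0]},
    {"dp":[-1,16,0],"rotation":[0,0.3,0]},
    {"dp":[0,16,0],"rotation":[0,0,0]},
    {"dp":[0,13,0],"rotation":[0,0,0]},
    {"dp":[0,5,0],"rotation":[0,0,0]}
  ]
}}

```text
t: 7.8
eef_pos: [0.5335, -0.2628, 0.0945]
ee_rot: [-1.586, 0.008, 1.496]
force: [-0.8, -0.3, -0.0]
width: 0.0497
```

```bash
python3 - <<'E'
from h import *
plan([.5285,-.263,.073],-184.7,tp=16)
f=arm.grab_frame("scene")
c=(90,180,190,290)
a=cv2.convertScaleAbs(f["pixels"][c[0]:c[1],c[2]:c[3]],alpha=2); cv2.imwrite("pics/s10.png",cv2.resize(a,None,fx=6,fy=6,interpolation=cv2.INTER_CUBIC)[:,:,::-1])
E
```

```text
t 7.8 pos [ 0.5335 -0.2628  0.0945] F [-0.8 -0.3 -0. ] w 0.0497 rows 2 dist [ -5.   -0.2 -21.5] rot [ 0.9  0.4 -0.4]
[{"dp":[-0.2, 10.7, 2.6],"rotation":[0.44, 0.21, -0.22]},{"dp":[-0.2, 10.8, 2.5],"rotation":[0.44, 0.21, -0.22]}]
```

View pics/s10.png

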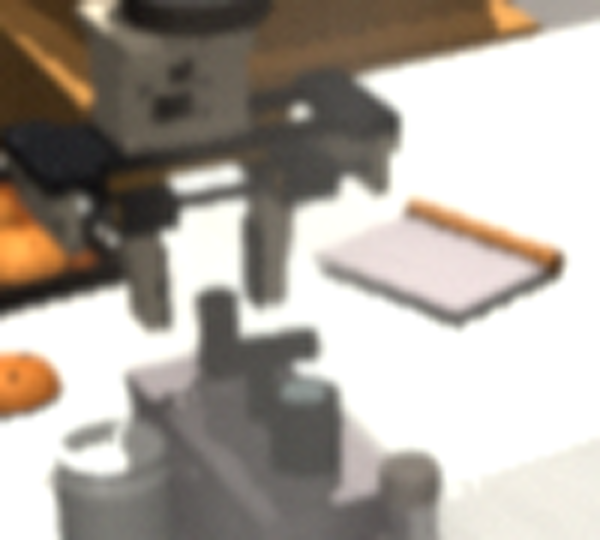

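The fingers straddle the probe head (crop 218, 320) with one on each side at 152 and 265, and the T-bar is clear. I'll finish the descent.

Call:
{"name": "move_arm", "arguments": {
  "deltas": [
    {"dp":[0,8,2.5],"rotation":[0.4,0.2,-0.2]},
    {"dp":[0,8,2],"rotation":[0.4,0.2,-0.2]},
    {"dp":[0,4,0],"rotation":[0,0,0]},
    {"dp":[0,0,0],"rotation":[0,0,0]}
  ]
}}

```text
t: 8.18
eef_pos: [0.5306, -0.2625, 0.0756]
ee_rot: [-1.574, 0.001, 1.49]
force: [-0.5, 0.3, -0.5]
width: 0.0497
```

```bash
python3 - <<'E'
from h import *
plan([.5285,-.263,.073],-184.7,tp=16)
f=arm.grab_frame("scene"); tips(f,.09,.15,(.527,-.26),.06)
c=(90,180,190,290)
a=cv2.convertScaleAbs(f["pixels"][c[0]:c[1],c[2]:c[3]],alpha=2); cv2.imwrite("pics/s11.png",cv2.resize(a,None,fx=6,fy=6,interpolation=cv2.INTER_CUBIC)[:,:,::-1])
E
```

```text
t 8.18 pos [ 0.5306 -0.2625  0.0756] F [-0.5  0.3 -0.5] w 0.0497 rows 1 dist [-2.1 -0.5 -2.6] rot [ 0.2  0.1 -0. ]
[{"dp":[-0.7, 2.6, 2.0],"rotation":[0.19, 0.09, -0.04]}]
[223, 131, 19, 28, 266] zmin [0.0911 0.0911 0.0926] low20 mean [ 0.5255 -0.2331  0.1052] min [ 0.4928 -0.2655  0.0911] max [ 0.5421 -0.2001  0.1126]
[210, 136, 10, 15, 96] zmin [0.1    0.1002 0.1012] low20 mean [ 0.5672 -0.2596  0.1115] min [ 0.5574 -0.2803  0.1   ] max [ 0.5735 -0.2512  0.1212]
```

View pics/s11.png

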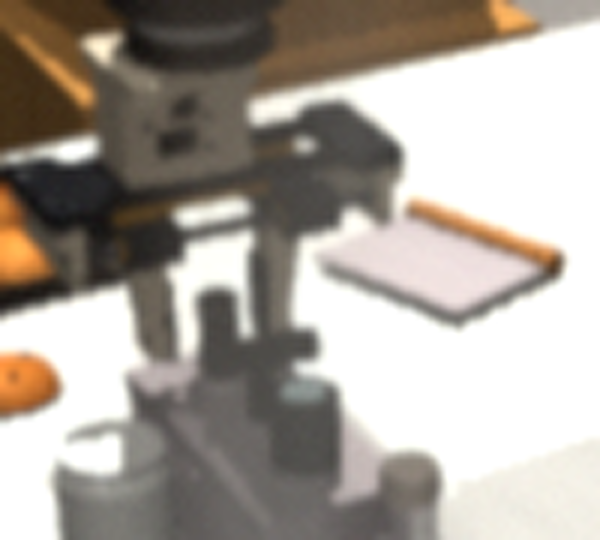

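Tips are at about 0.099 and centred in y. I'll go 3 mm lower and 2 mm in -x, then close gently.

Call:
{"name": "move_arm", "arguments": {
  "deltas": [
    {"dp":[0,3,2],"rotation":[0.2,0,0]},
    {"dp":[0,0,0],"rotation":[0,0,0]}
  ]
}}

```text
t: 8.4
eef_pos: [0.5291, -0.2626, 0.0734]
ee_rot: [-1.572, 0.001, 1.491]
force: [-0.2, -0.7, -0.0]
width: 0.0499
```

Call:
{"name": "move_arm", "arguments": {
  "deltas": [
    {"dp":[0,0,0],"rotation":[0,0,0]},
    {"dp":[0,0,0],"rotation":[0,0,0]},
    {"dp":[0,0,0],"rotation":[0,0,0]},
    {"dp":[0,0,0],"rotation":[0,0,0]},
    {"dp":[0,0,0],"rotation":[0,0,0]}
  ],
  "jaw": 255,
  "squeeze": 35
}}

```text
t: 8.82
eef_pos: [0.5295, -0.2628, 0.0744]
ee_rot: [-1.573, 0.002, 1.491]
force: [0.3, 0.1, -0.2]
width: 0.0219
```

```bash
python3 - <<'E'
from h import *
plan([.5285,-.263,.235],-184.7,tp=30)
f=arm.grab_frame("scene"); 
c=(90,180,190,290)
a=cv2.convertScaleAbs(f["pixels"][c[0]:c[1],c[2]:c[3]],alpha=2); cv2.imwrite("pics/s12.png",cv2.resize(a,None,fx=6,fy=6,interpolation=cv2.INTER_CUBIC)[:,:,::-1])
E
```

```text
t 8.82 pos [ 0.5295 -0.2628  0.0744] F [ 0.3  0.1 -0.2] w 0.0219 rows 6 dist [ -1.   -0.2 160.6] rot [ 0.1  0.1 -0.1]
[{"dp":[-0.1, -26.8, 0.1],"rotation":[0.02, 0.02, -0.01]},{"dp":[-0.1, -26.8, 0.1],"rotation":[0.02, 0.02, -0.01]},{"dp":[-0.1, -26.8, 0.1],"rotation":[0.02, 0.02, -0.01]},{"dp":[-0.1, -26.8, 0.1],"rotation":[0.02, 0.02, -0.01]},{"dp":[-0.1, -26.8, 0.1],"rotation":[0.02, 0.02, -0.01]}]
[{"dp":[-0.1, -26.8, 0.2],"rotation":[0.02, 0.02, -0.01]}]
```

View pics/s12.png

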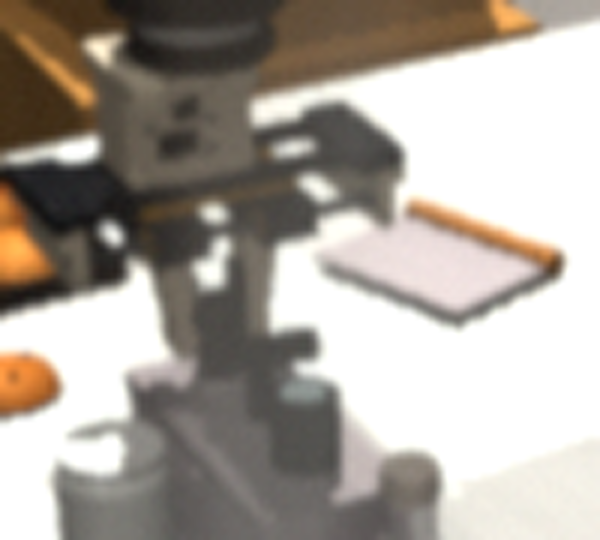

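The width is 21.9 mm, so the 22 mm head is held. Lifting straight up.

Call:
{"name": "move_arm", "arguments": {
  "deltas": [
    {"dp":[0,-15,0],"rotation":[0,0,0]},
    {"dp":[0,-25,0],"rotation":[0,0,0]},
    {"dp":[0,-30,0],"rotation":[0,0,0]},
    {"dp":[0,-30,0],"rotation":[0,0,0]},
    {"dp":[0,-20,0],"rotation":[0,0,0]}
  ]
}}

```text
t: 9.28
eef_pos: [0.5255, -0.2615, 0.192]
ee_rot: [-1.561, -0.001, 1.489]
force: [0.8, -0.2, 0.1]
width: 0.0212
```

Call:
{"name": "move_arm", "arguments": {
  "deltas": [
    {"dp":[0,-25,0],"rotation":[0,0,0]},
    {"dp":[0,-20,0],"rotation":[0,0,0]},
    {"dp":[0,-5,0],"rotation":[0,0,0]}
  ]
}}

```text
t: 9.53
eef_pos: [0.5268, -0.2619, 0.2482]
ee_rot: [-1.566, 0.0, 1.49]
force: [-0.9, 0.4, -0.1]
width: 0.0213
```

```bash
python3 - <<'E'
from h import *
plan([.5237,.229,.25],-180,tp=35)
f=arm.grab_frame("scene"); 
a=cv2.convertScaleAbs(f["pixels"][60:180,180:310],alpha=2); cv2.imwrite("pics/s13.png",cv2.resize(a,None,fx=5,fy=5,interpolation=cv2.INTER_CUBIC)[:,:,::-1])
E
```

```text
t 9.53 pos [ 0.5268 -0.2619  0.2482] F [-0.9  0.4 -0.1] w 0.0213 rows 15 dist [ -3.1 490.9   1.8] rot [-0.3 -4.6  0. ]
[{"dp":[32.6, -0.1, 2.9],"rotation":[-0.02, -0.31, 0.0]},{"dp":[32.6, -0.1, 2.7],"rotation":[-0.02, -0.31, 0.0]},{"dp":[32.6, -0.1, 2.5],"rotation":[-0.02, -0.31, 0.0]},{"dp":[32.6, -0.1, 2.3],"rotation":[-0.02, -0.31, 0.0]},{"dp":[32.7, -0.1, 2.2],"rotation":[-0.02, -0.31, 0.0]}]
[{"dp":[32.7, -0.1, 2.0],"rotation":[-0.02, -0.31, 0.0]},{"dp":[32.7, -0.1, 1.8],"rotation":[-0.02, -0.31, 0.0]},{"dp":[32.7, -0.1, 1.6],"rotation":[-0.02, -0.31, 0.0]},{"dp":[32.7, -0.1, 1.4],"rotation":[-0.02, -0.31, 0.0]},{"dp":[32.7, -0.1, 1.3],"rotation":[-0.02, -0.31, 0.0]}]
[{"dp":[32.7, -0.1, 1.1],"rotation":[-0.02, -0.31, 0.0]},{"dp":[32.7, -0.1, 0.9],"rotation":[-0.02, -0.31, 0.0]},{"dp":[32.7, -0.1, 0.7],"rotation":[-0.02, -0.31, 0.0]},{"dp":[32.7, -0.1, 0.6],"rotation":[-0.02, -0.31, 0.0]},{"dp":[32.7, -0.1, 0.4],"rotation":[-0.02, -0.31, 0.0]}]
```

View pics/s13.png

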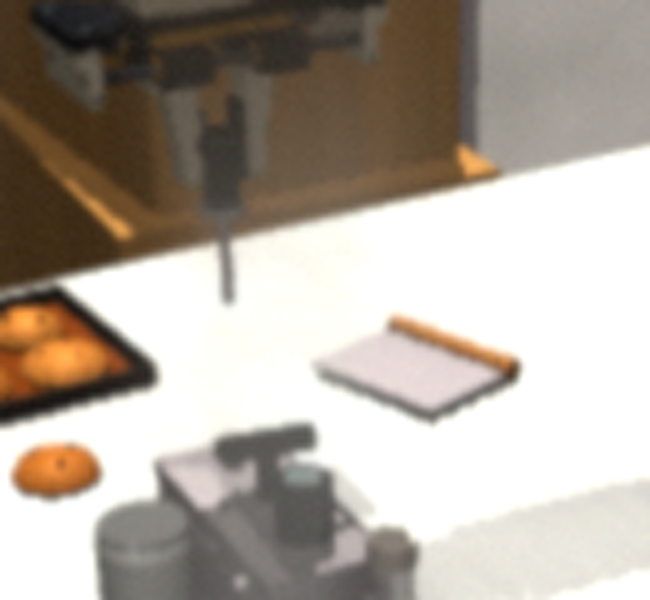

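The probe is held upright with its stem hanging at crop (228, 300), and the neighbours are undisturbed. The stem tip is at about 0.19, above the bottle. Carrying it to the dock.

Call:
{"name": "move_arm", "arguments": {
  "deltas": [
    {"dp":[20,-2,2],"rotation":[0,-0.3,0]},
    {"dp":[30,-2,2.5],"rotation":[0,-0.3,0]},
    {"dp":[32,-1,2.5],"rotation":[0,-0.3,0]},
    {"dp":[32,0,2.3],"rotation":[0,-0.3,0]},
    {"dp":[32,0,2.2],"rotation":[0,-0.3,0]}
  ]
}}

```text
t: 10.0
eef_pos: [0.5231, -0.1149, 0.2465]
ee_rot: [-1.559, -0.001, 1.507]
force: [0.4, 0.2, -0.1]
width: 0.0213
```

```bash
python3 - <<'E'
from h import *
plan([.5237,.229,.25],-180,tp=35)
E
```

```text
t 10.0 pos [ 0.5231 -0.1149  0.2465] F [ 0.4  0.2 -0.1] w 0.0213 rows 10 dist [  0.6 343.9   3.5] rot [-0.7 -3.6  0.1]
[{"dp":[34.3, -0.3, 2.1],"rotation":[-0.07, -0.36, 0.01]},{"dp":[34.3, -0.3, 1.9],"rotation":[-0.07, -0.36, 0.01]},{"dp":[34.4, -0.3, 1.7],"rotation":[-0.07, -0.36, 0.01]},{"dp":[34.4, -0.3, 1.5],"rotation":[-0.07, -0.36, 0.01]},{"dp":[34.4, -0.3, 1.3],"rotation":[-0.07, -0.36, 0.01]}]
[{"dp":[34.4, -0.3, 1.0],"rotation":[-0.07, -0.36, 0.01]},{"dp":[34.4, -0.3, 0.8],"rotation":[-0.07, -0.36, 0.01]},{"dp":[34.4, -0.3, 0.6],"rotation":[-0.07, -0.36, 0.01]},{"dp":[34.4, -0.3, 0.4],"rotation":[-0.07, -0.36, 0.01]},{"dp":[34.4, -0.3, 0.2],"rotation":[-0.07, -0.36, 0.01]}]
```

Call:
{"name": "move_arm", "arguments": {
  "deltas": [
    {"dp":[34,-1,2],"rotation":[-0.1,-0.4,0]},
    {"dp":[34,-1,1.8],"rotation":[-0.1,-0.4,0]},
    {"dp":[34,-1,1.6],"rotation":[-0.1,-0.4,0]},
    {"dp":[34,-1,1.4],"rotation":[-0.1,-0.4,0]},
    {"dp":[34,-1,1.2],"rotation":[-0.1,-0.4,0]}
  ]
}}

```text
t: 10.42
eef_pos: [0.5183, 0.0626, 0.2438]
ee_rot: [-1.558, -0.0, 1.541]
force: [1.1, -0.1, -1.3]
width: 0.0212
```

Call:
{"name": "move_arm", "arguments": {
  "deltas": [
    {"dp":[34,0,1],"rotation":[-0.1,-0.4,0]},
    {"dp":[34,0,0.8],"rotation":[-0.1,-0.4,0]},
    {"dp":[32,0,0.6],"rotation":[-0.1,-0.4,0]},
    {"dp":[20,0,0.4],"rotation":[-0.1,-0.4,0]},
    {"dp":[8,0,0],"rotation":[0,0,0]}
  ]
}}

```text
t: 10.83
eef_pos: [0.5129, 0.2005, 0.236]
ee_rot: [-1.557, 0.002, 1.574]
force: [0.4, -0.7, -0.8]
width: 0.0214
```

```bash
python3 - <<'E'
from h import *
plan([.5237,.229,.25],-180,tp=35)
for n,c in (("scene",(130,260,270,400)),("top",(130,230,120,270))):
    f=arm.grab_frame(n); a=cv2.convertScaleAbs(f["pixels"][c[0]:c[1],c[2]:c[3]],alpha=2); cv2.imwrite("pics/%s14.png"%n,cv2.resize(a,None,fx=5,fy=5,interpolation=cv2.INTER_CUBIC)[:,:,::-1])
E
```

```text
t 10.83 pos [0.5129 0.2005 0.236 ] F [ 0.4 -0.7 -0.8] w 0.0214 rows 1 dist [10.8 28.5 14. ] rot [-0.8  0.2 -0.1]
[{"dp":[28.4, -14.2, -10.7],"rotation":[-0.8, 0.19, -0.11]}]
```

View pics/scene14.png

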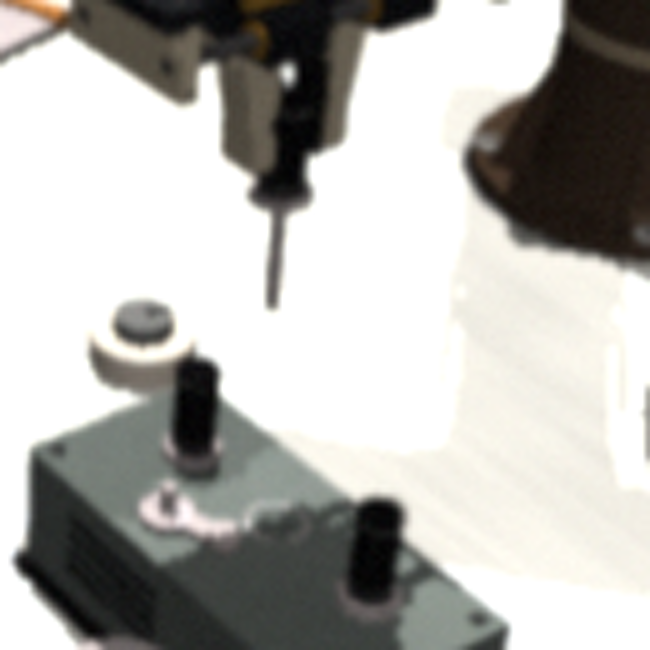

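View pics/top14.png

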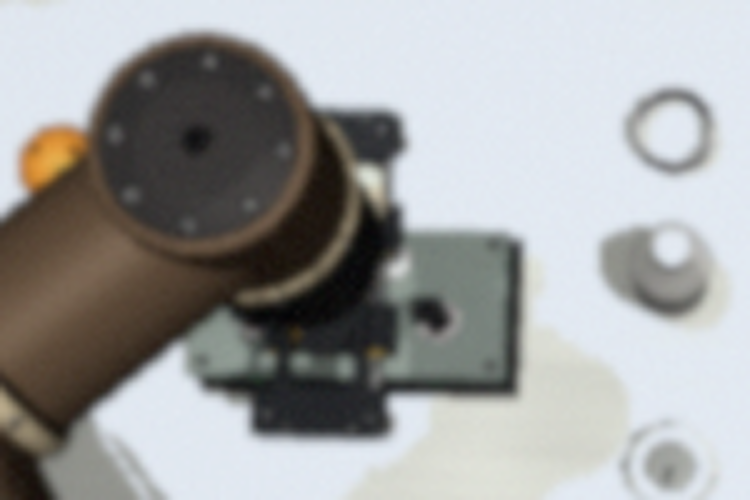

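The probe hangs with its tip at scene crop (272, 307) above the dock, the free opening shows near (275, 515), and the cover is open at (165, 500). I'll centre over the opening and straighten the small tilt.

Call:
{"name": "move_arm", "arguments": {
  "deltas": [
    {"dp":[12,0,-4],"rotation":[-0.4,0,0]},
    {"dp":[10,2,-4],"rotation":[-0.4,0,0]},
    {"dp":[4,4,-2],"rotation":[0,0,0]},
    {"dp":[0,4,0],"rotation":[0,0,0]},
    {"dp":[0,0,0],"rotation":[0,0,0]}
  ]
}}

```text
t: 11.35
eef_pos: [0.5229, 0.2237, 0.2221]
ee_rot: [-1.568, 0.005, 1.571]
force: [0.4, 0.6, -0.5]
width: 0.0211
```

```bash
python3 - <<'E'
from h import *
import pickle
plan([.5237,.229,.195],-180,tp=15)
f=arm.grab_frame("scene"); pickle.dump(f,open("scene2.pkl","wb"))
c=(175,250,285,375)
a=cv2.convertScaleAbs(f["pixels"][c[0]:c[1],c[2]:c[3]],alpha=2.2); cv2.imwrite("pics/s15.png",cv2.resize(a,None,fx=8,fy=8,interpolation=cv2.INTER_CUBIC)[:,:,::-1])
f=pickle.load(open("scene1.pkl","rb"))
c=(215,260,295,355)
a=cv2.convertScaleAbs(f["pixels"][c[0]:c[1],c[2]:c[3]],alpha=3); cv2.imwrite("pics/s16.png",cv2.resize(a,None,fx=12,fy=12,interpolation=cv2.INTER_CUBIC)[:,:,::-1])
print(proj(f,(.524,.2315,.08)),proj(f,(.516,.2315,.08)),proj(f,(.532,.2315,.08)),proj(f,(.524,.2235,.08)),proj(f,(.524,.2395,.08)))
E
```

```text
t 11.35 pos [0.5229 0.2237 0.2221] F [ 0.4  0.6 -0.5] w 0.0211 rows 2 dist [  0.8   5.3 -27.1] rot [-0.2 -0.  -0.3]
[{"dp":[2.7, 13.5, -0.4],"rotation":[-0.08, -0.0, -0.14]},{"dp":[2.7, 13.6, -0.4],"rotation":[-0.08, -0.0, -0.14]}]
[324.6 234.1] [327.3 232.9] [322.  235.2] [322.5 232.3] [326.8 235.9]
```

View pics/s15.png

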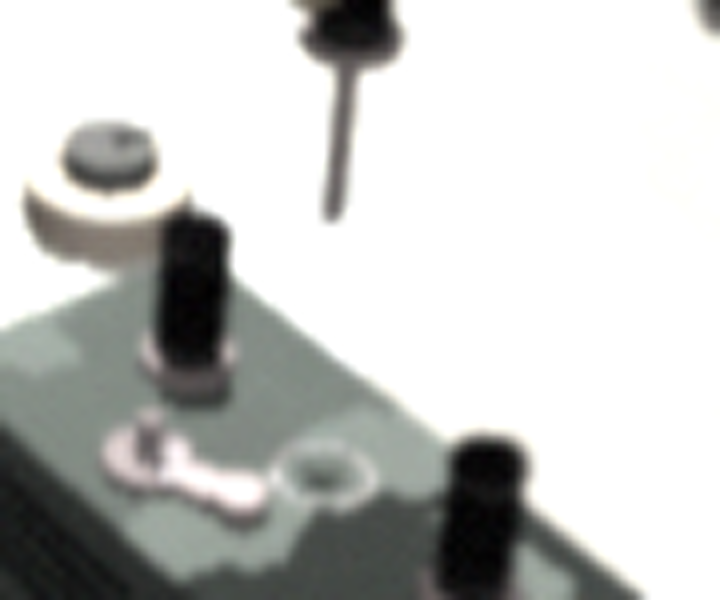

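View pics/s16.png

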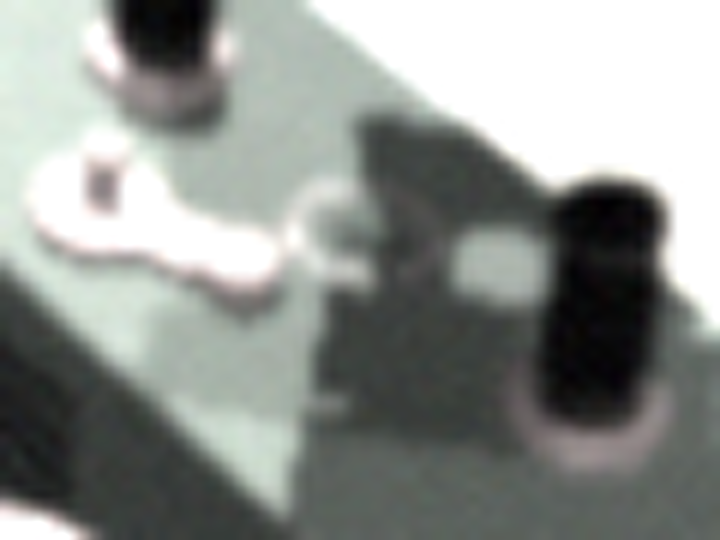

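```bash
python3 - <<'E'
from h import *
import pickle
f=pickle.load(open("scene2.pkl","rb"))
g=lambda x,y:((x+.5)/8-.5+285,(y+.5)/8-.5+175)
print("hole",at(f,*g(325,473.5),.080))
P=cloud(f)
print("stem depth pts")
for v in range(185,203):
    u=[u for u in range(322,333) if .45<P[v,u,0]<.6 and .15<P[v,u,1]<.3]
    if u: print(v,u[0],u[-1],P[v,u].mean(0).round(4),np.median(P[v,u],0).round(4))
for z in (.160,.166,.170): print(z,"tip at",at(f,*g(332,216),z),"upper",at(f,*g(346,75),z+.056))
E
```

```text
hole [0.5222 0.2313 0.08  ]
stem depth pts
185 327 329 [0.5243 0.226  0.2151] [0.5248 0.2265 0.2155]
186 327 329 [0.5238 0.2258 0.2123] [0.5238 0.2258 0.2123]
187 327 329 [0.523  0.2252 0.209 ] [0.523  0.2252 0.209 ]
188 326 329 [0.5233 0.2243 0.206 ] [0.5239 0.2249 0.2056]
189 326 329 [0.5227 0.2239 0.2029] [0.5229 0.2242 0.2029]
190 326 328 [0.5245 0.2246 0.2013] [0.5251 0.2258 0.2013]
191 326 328 [0.525  0.2255 0.1993] [0.5251 0.2257 0.1994]
192 326 328 [0.5238 0.2245 0.1957] [0.5243 0.2251 0.1962]
193 326 328 [0.523  0.224  0.1924] [0.5233 0.2243 0.1923]
194 326 328 [0.5234 0.2247 0.1903] [0.5241 0.2244 0.1909]
195 326 328 [0.5233 0.225  0.1877] [0.5234 0.2251 0.1878]
196 326 328 [0.5229 0.2248 0.1848] [0.5227 0.2246 0.1846]
197 326 328 [0.5231 0.2255 0.1825] [0.5229 0.2252 0.1823]
198 325 328 [0.5237 0.2248 0.1796] [0.5241 0.2244 0.1795]
199 325 328 [0.5238 0.2252 0.1772] [0.5239 0.2259 0.1775]
200 325 327 [0.5237 0.2239 0.1737] [0.5231 0.2237 0.1734]
201 325 327 [0.5245 0.225  0.1718] [0.5255 0.2259 0.1716]
202 326 327 [0.5235 0.2259 0.1693] [0.5235 0.2259 0.1693]
0.16 tip at [0.514 0.214 0.16 ] upper [0.5228 0.2234 0.216 ]
0.166 tip at [0.52   0.2205 0.166 ] upper [0.5294 0.2306 0.222 ]
0.17 tip at [0.524  0.2248 0.17  ] upper [0.5337 0.2353 0.226 ]
```

Rim centre in the scene frame is about (0.5225, 0.2312). The stem axis is at (0.5215, 0.2227), vertical, with its tip at 0.167. So I go +1 in x, +8.5 in y and about 72 down, to stop just above the mouth and check.

Call:
{"name": "move_arm", "arguments": {
  "deltas": [
    {"dp":[5,8,-0.5],"rotation":[0,0,0]},
    {"dp":[3.5,14,-0.5],"rotation":[0,0,-0.1]},
    {"dp":[0,16,0],"rotation":[0,0,0]},
    {"dp":[0,14,0],"rotation":[0,0,0]},
    {"dp":[0,6,0],"rotation":[0,0,0]}
  ]
}}

```text
t: 11.82
eef_pos: [0.5255, 0.2318, 0.1632]
ee_rot: [-1.572, -0.0, 1.568]
force: [-0.5, -0.1, -0.4]
width: 0.0214
```

```bash
python3 - <<'E'
from h import *
plan([.524,.2322,.149],-180,tp=15)
E
```

```text
t 11.82 pos [0.5255 0.2318 0.1632] F [-0.5 -0.1 -0.4] w 0.0214 rows 1 dist [ -1.5   0.4 -14.2] rot [ 0.1 -0.2  0. ]
[{"dp":[0.4, 14.2, 1.5],"rotation":[0.08, -0.17, 0.02]}]
```

Call:
{"name": "move_arm", "arguments": {
  "deltas": [
    {"dp":[0.4,7,0.8],"rotation":[0,-0.2,0]},
    {"dp":[0,4,0.5],"rotation":[0,0,0]},
    {"dp":[0,0,0],"rotation":[0,0,0]}
  ]
}}

```text
t: 12.07
eef_pos: [0.5235, 0.2314, 0.1499]
ee_rot: [-1.57, 0.001, 1.571]
force: [0.5, 0.3, -1.1]
width: 0.0212
```

```bash
cat > look.py <<'E'
from h import *
import sys,pickle
s=arm.get_state(); print(s["t"],s["eef_pos"].round(4),s["ee_rot"].round(3),s["force"].round(1),s["width"])
f=arm.grab_frame("scene"); pickle.dump(f,open("cur.pkl","wb")); P=cloud(f)
for v in range(195,240):
    u=[u for u in range(315,336) if .5<P[v,u,0]<.545 and .21<P[v,u,1]<.25 and P[v,u,2]>.0835]
    if u: print(v,u[0],u[-1],P[v,u].mean(0).round(4))
c=(185,250,290,365)
a=cv2.convertScaleAbs(f["pixels"][c[0]:c[1],c[2]:c[3]],alpha=2.5); cv2.imwrite("pics/"+sys.argv[1],cv2.resize(a,None,fx=9,fy=9,interpolation=cv2.INTER_CUBIC)[:,:,::-1])
E
python3 look.py s17.png
```

```text
12.0667 [0.5235 0.2314 0.1499] [-1.570e+00  1.000e-03  1.571e+00] [ 0.5  0.3 -1.1] 0.021220325131941456
195 325 335 [0.5278 0.2396 0.1976]
196 325 334 [0.5286 0.2391 0.195 ]
197 325 335 [0.5277 0.2401 0.1925]
198 324 335 [0.5288 0.24   0.1902]
199 325 335 [0.5267 0.2397 0.1866]
200 325 335 [0.5267 0.2401 0.1842]
201 324 335 [0.5289 0.2399 0.1822]
202 325 333 [0.5302 0.2413 0.1808]
203 324 332 [0.5323 0.2406 0.1785]
204 324 332 [0.5321 0.2408 0.1758]
205 324 333 [0.5266 0.2368 0.1686]
206 322 333 [0.5275 0.2348 0.165 ]
207 321 334 [0.5272 0.2348 0.1622]
208 321 334 [0.5279 0.236  0.1604]
209 322 334 [0.5281 0.2382 0.159 ]
210 323 333 [0.5297 0.2402 0.1581]
211 324 332 [0.5308 0.2418 0.1567]
212 326 329 [0.5299 0.2395 0.1522]
213 326 328 [0.5245 0.2324 0.1428]
214 326 328 [0.5247 0.233  0.1404]
215 326 328 [0.5249 0.2336 0.1381]
216 326 328 [0.5245 0.2335 0.135 ]
217 326 328 [0.5235 0.2328 0.1312]
218 326 328 [0.5241 0.2338 0.1293]
219 325 328 [0.524  0.2324 0.1254]
220 325 327 [0.5255 0.2326 0.1233]
221 325 327 [0.5251 0.2325 0.1201]
222 325 327 [0.5251 0.2329 0.1174]
223 325 327 [0.524  0.2321 0.1136]
224 325 327 [0.5254 0.234  0.1124]
225 325 327 [0.5233 0.2321 0.1073]
226 325 327 [0.5236 0.2327 0.105 ]
227 325 327 [0.5242 0.2338 0.1029]
228 325 327 [0.5246 0.2346 0.1007]
229 325 326 [0.5251 0.2338 0.0974]
237 321 321 [0.5414 0.2389 0.0839]
```

View pics/s17.png

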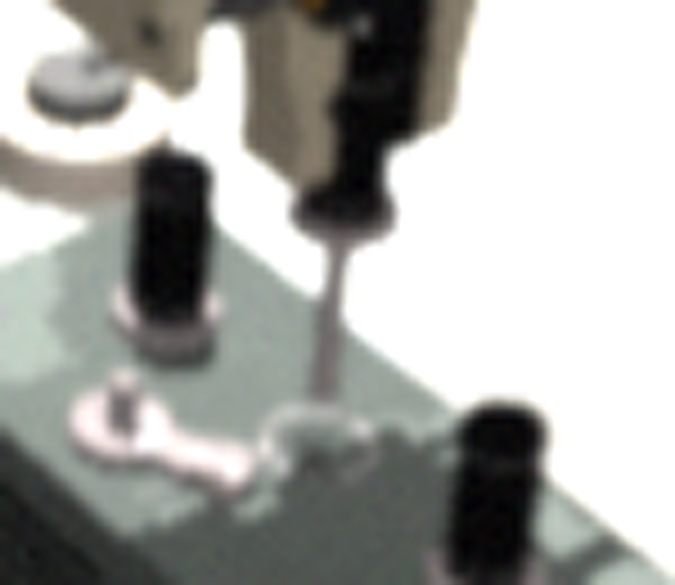

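The stem axis (about (0.5225, 0.231)) is right over the rim (crop 320, 440), with the tip at about 0.096. Inserting slowly.

Call:
{"name": "move_arm", "arguments": {
  "deltas": [
    {"dp":[0,4,0],"rotation":[0,0,0]},
    {"dp":[0,5,0],"rotation":[0,0,0]},
    {"dp":[0,5,0],"rotation":[0,0,0]},
    {"dp":[0,4,0],"rotation":[0,0,0]},
    {"dp":[0,2,0],"rotation":[0,0,0]}
  ]
}}

```text
t: 12.53
eef_pos: [0.5252, 0.2326, 0.1312]
ee_rot: [-1.575, -0.002, 1.571]
force: [-1.1, -0.5, 1.4]
width: 0.0217
```

```bash
python3 look.py s18.png | head -1
```

```text
12.5333 [0.5252 0.2326 0.1312] [-1.575 -0.002  1.571] [-1.1 -0.5  1.4] 0.02169302980268291
```

View pics/s18.png

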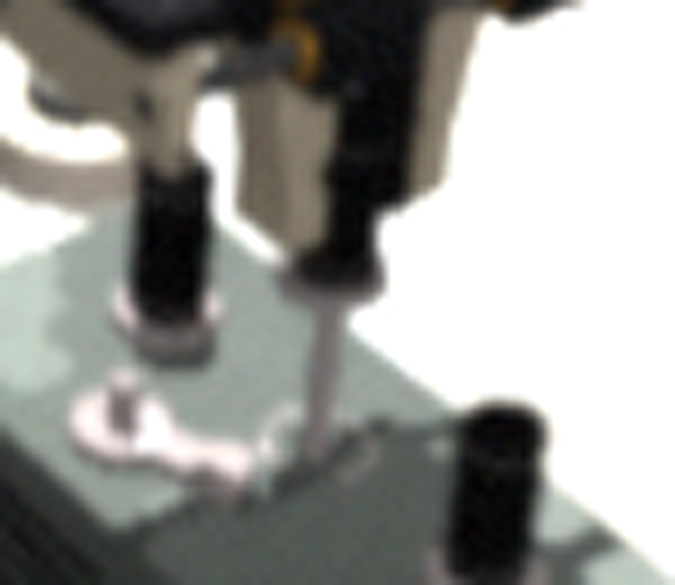

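The stem tip is inside the countersink (crop 317, 450). The tool drifted +1.7 in x, so I'll correct that while going down.

Call:
{"name": "move_arm", "arguments": {
  "deltas": [
    {"dp":[-0.8,0,1.6],"rotation":[0.2,0,0]},
    {"dp":[0,3,0.3],"rotation":[0,0,0]},
    {"dp":[0,4,0],"rotation":[0,0,0]},
    {"dp":[0,4,0],"rotation":[0,0,0]},
    {"dp":[0,3,0],"rotation":[0,0,0]}
  ]
}}

```text
t: 13.0
eef_pos: [0.5234, 0.2317, 0.1165]
ee_rot: [-1.571, -0.002, 1.571]
force: [1.0, -0.2, -1.4]
width: 0.021
```

```bash
python3 look.py s19.png | head -1
```

```text
13.0 [0.5234 0.2317 0.1165] [-1.571 -0.002  1.571] [ 1.  -0.2 -1.4] 0.021044812439432115
```

View pics/s19.png

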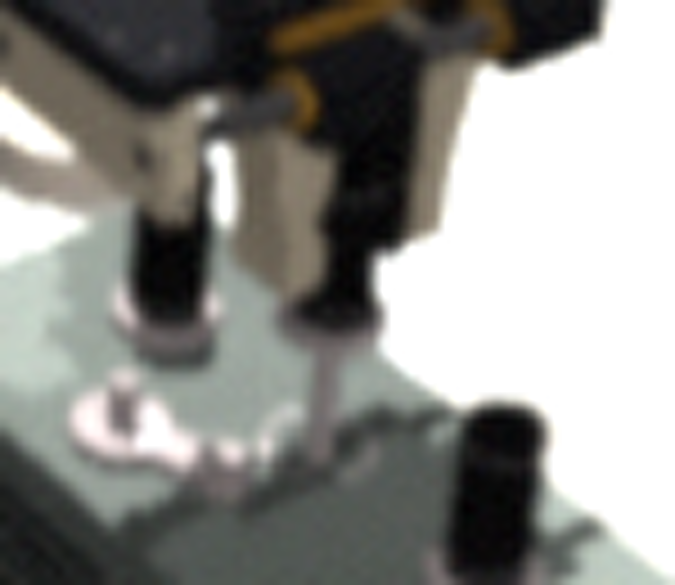

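The stem is about 19 mm into the bore and moving freely, with low forces. Now I push through the collet with a firmer grip.

Call:
{"name": "move_arm", "arguments": {
  "deltas": [
    {"dp":[0,4,0],"rotation":[0,0,0]},
    {"dp":[0,5,0],"rotation":[0,0,0]},
    {"dp":[0,6,0],"rotation":[0,0,0]},
    {"dp":[0,6,0],"rotation":[0,0,0]},
    {"dp":[0,6,0],"rotation":[0,0,0]}
  ],
  "squeeze": 55
}}

```text
t: 13.47
eef_pos: [0.5241, 0.2315, 0.0896]
ee_rot: [-1.573, -0.002, 1.572]
force: [-1.5, -0.4, 5.1]
width: 0.0209
```

```bash
python3 look.py s20.png | head -1
```

```text
13.4667 [0.5241 0.2315 0.0896] [-1.573 -0.002  1.572] [-1.5 -0.4  5.1] 0.020878490706461163
```

View pics/s20.png

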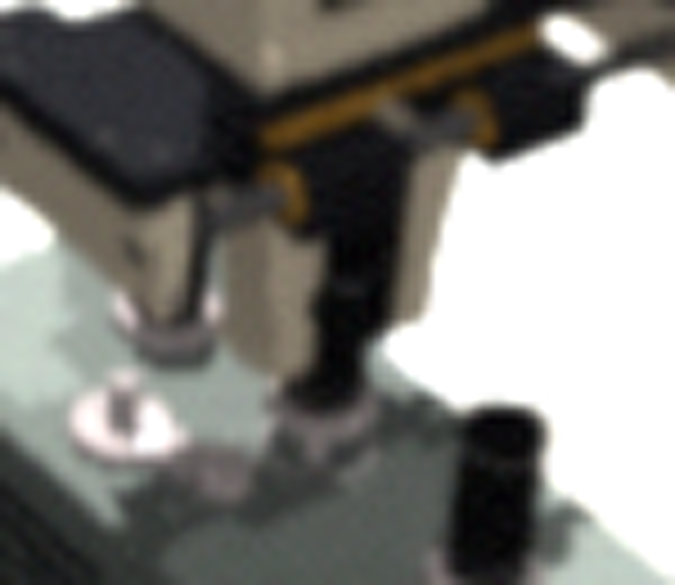

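Fz is 5 N, so the stem is pushing past the collet, and the collar is about 12 mm above the dock. I'll continue in small steps until the force jumps.

Call:
{"name": "move_arm", "arguments": {
  "deltas": [
    {"dp":[0,4,0.4],"rotation":[0,0,0]},
    {"dp":[0,4,0],"rotation":[0,0,0]},
    {"dp":[0,3,0],"rotation":[0,0,0]}
  ]
}}

```text
t: 13.77
eef_pos: [0.5238, 0.2315, 0.0773]
ee_rot: [-1.573, -0.002, 1.573]
force: [-1.7, -1.1, 4.6]
width: 0.0213
```

```bash
python3 look.py s21.png | head -1
```

```text
13.7667 [0.5238 0.2315 0.0773] [-1.573 -0.002  1.573] [-1.7 -1.1  4.6] 0.021316251159380142
```

View pics/s21.png

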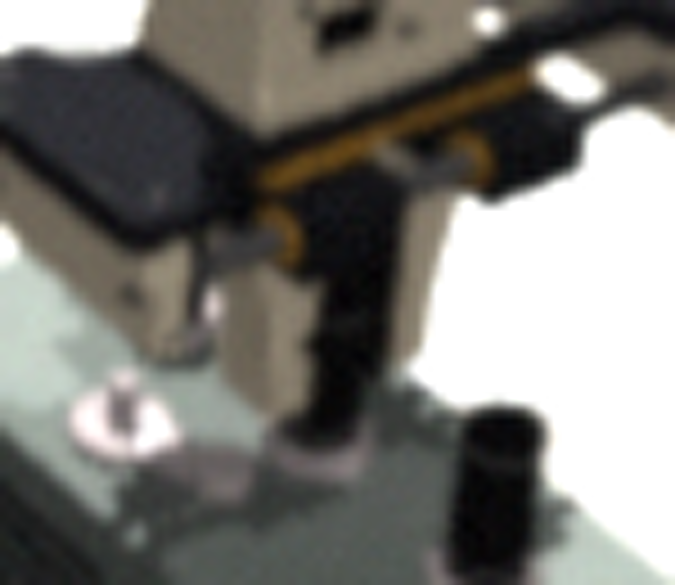

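Almost flush, with the collar at crop (320, 450). I'll push the last millimetres and watch for a force rise.

Call:
{"name": "move_arm", "arguments": {
  "deltas": [
    {"dp":[0,3,0],"rotation":[0,0,0]}
  ]
}}

```text
t: 13.9
eef_pos: [0.5238, 0.2314, 0.0759]
ee_rot: [-1.574, -0.001, 1.573]
force: [-23.6, -3.3, 60.1]
width: 0.0211
```

Call:
{"name": "move_arm", "arguments": {
  "deltas": [
    {"dp":[0,4,0],"rotation":[0,0,0]}
  ]
}}

```text
t: 13.98
eef_pos: [0.5239, 0.2314, 0.076]
ee_rot: [-1.575, -0.001, 1.575]
force: [-23.9, -3.8, 55.2]
width: 0.0213
```

Force jumped to 60 N at z 0.076, the predicted home height, so it is seated. Relax and release.

Call:
{"name": "move_arm", "arguments": {
  "deltas": [
    {"dp":[0,0,0],"rotation":[0,0,0]},
    {"dp":[0,0,0],"rotation":[0,0,0]}
  ],
  "squeeze": 10
}}

```text
t: 14.15
eef_pos: [0.5236, 0.2319, 0.0775]
ee_rot: [-1.576, -0.002, 1.575]
force: [-1.7, -0.1, 2.2]
width: 0.022
```

Call:
{"name": "move_arm", "arguments": {
  "deltas": [
    {"dp":[0,0,0],"rotation":[0,0,0]},
    {"dp":[0,0,0],"rotation":[0,0,0]},
    {"dp":[0,0,0],"rotation":[0,0,0]},
    {"dp":[0,0,0],"rotation":[0,0,0]},
    {"dp":[0,0,0],"rotation":[0,0,0]}
  ],
  "jaw": 120
}}

```text
t: 14.57
eef_pos: [0.5238, 0.2321, 0.0759]
ee_rot: [-1.575, -0.002, 1.575]
force: [-0.4, 0.3, -0.3]
width: 0.045
```

```bash
python3 look.py s22.png | head -1
```

```text
14.5667 [0.5238 0.2321 0.0759] [-1.575 -0.002  1.575] [-0.4  0.3 -0.3] 0.045042332230587824
```

View pics/s22.png

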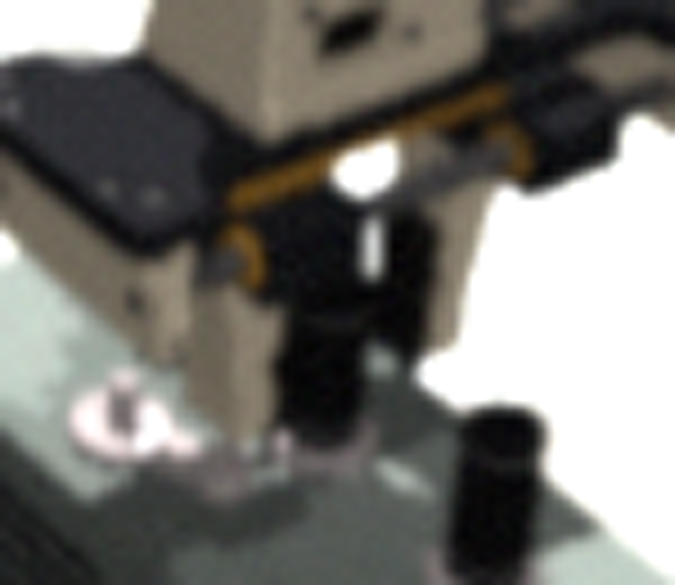

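The jaws are open to 45 mm, both fingers are clear of the head (gaps visible at crop 275 and 400), and the cover is still open. Going straight up.

Call:
{"name": "move_arm", "arguments": {
  "deltas": [
    {"dp":[0,-8,0],"rotation":[0,0,0]},
    {"dp":[0,-14,0],"rotation":[0,0,0]},
    {"dp":[0,-22,0],"rotation":[0,0,0]},
    {"dp":[0,-30,0],"rotation":[0,0,0]},
    {"dp":[0,-35,0],"rotation":[0,0,0]}
  ]
}}

```text
t: 15.03
eef_pos: [0.5191, 0.2286, 0.1813]
ee_rot: [-1.562, 0.008, 1.574]
force: [1.7, 0.4, -0.9]
width: 0.0462
```

Call:
{"name": "move_arm", "arguments": {
  "deltas": [
    {"dp":[0,-30,10],"rotation":[0,0,0]},
    {"dp":[0,-10,30],"rotation":[0,0,0]},
    {"dp":[0,0,30],"rotation":[0,0,0]},
    {"dp":[0,0,20],"rotation":[0,0,0]},
    {"dp":[0,0,0],"rotation":[0,0,0]}
  ]
}}

```text
t: 15.45
eef_pos: [0.4311, 0.2301, 0.2351]
ee_rot: [-1.574, -0.001, 1.571]
force: [-0.5, -0.7, -0.5]
width: 0.0465
```

```bash
python3 - <<'E'
from h import *
s=arm.get_state(); print(s["t"],s["eef_pos"].round(4),s["force"].round(1))
f=arm.grab_frame("scene"); P=cloud(f)
for nm,c in (("A",(.524,.166)),("M",(.523,.231)),("B",(.523,.297))):
    q=(np.hypot(P[...,0]-c[0],P[...,1]-c[1])<.025)&(P[...,2]>.124)&(P[...,2]<.15)
    hi=P[q]; hi=hi[hi[:,2]>.127]; print(nm,len(hi),hi.mean(0).round(4),"median z",np.median(hi[:,2]).round(4),"max",np.sort(hi[:,2])[-5:].round(4))
q=(abs(P[...,0]-.56)<.025)&(abs(P[...,1]-.205)<.02)&(P[...,2]>.093)&(P[...,2]<.104); print("stud",P[q].mean(0))
c=(170,270,265,390)
a=cv2.convertScaleAbs(f["pixels"][c[0]:c[1],c[2]:c[3]],alpha=2.2); cv2.imwrite("pics/s23.png",cv2.resize(a,None,fx=6,fy=6,interpolation=cv2.INTER_CUBIC)[:,:,::-1])
save(f,"s23full.png",s=1.5)
E
```

```text
15.45 [0.4311 0.2301 0.2351] [-0.5 -0.7 -0.5]
A 49 [0.5257 0.1673 0.1311] median z 0.1314 max [0.1328 0.1328 0.1332 0.1334 0.1341]
M 60 [0.5254 0.2336 0.1323] median z 0.1325 max [0.1343 0.1351 0.1356 0.1357 0.1358]
B 65 [0.5238 0.2976 0.1306] median z 0.1309 max [0.1324 0.1327 0.1327 0.1328 0.1329]
stud [0.56666974 0.2017268  0.09797399]
```

View pics/s23.png

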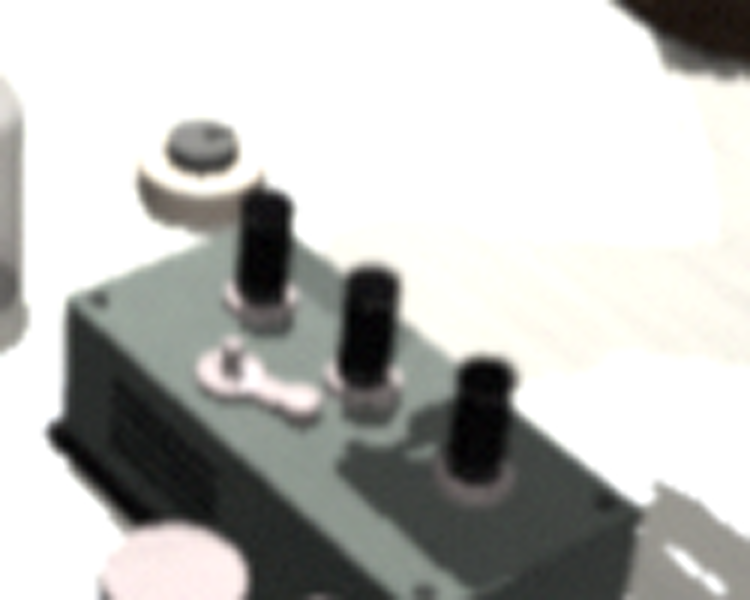

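View pics/s23full.png

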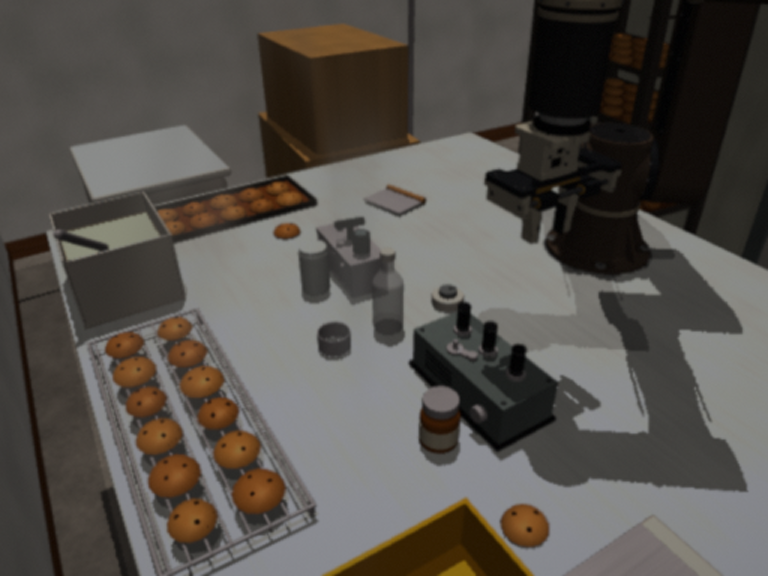

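The middle probe stands between the others with the cover open, but its top reads 1.5–2 mm higher than its neighbours (0.1325 against 0.131). It was probably lifted slightly when the arm relaxed. I'll press it home with shut fingers from above.

```bash
python3 - <<'E'
from h import *
plan([.5236,.2316,.16],-180,tp=30)
E
```

```text
t 15.5 pos [0.4323 0.2305 0.2353] F [ 0.4 -0.4  0.4] w 0.046 rows 4 dist [ 91.3   1.1 -75.3] rot [0.2 0.1 0.1]
[{"dp":[0.2, 18.9, -22.7],"rotation":[0.06, 0.02, 0.01]},{"dp":[0.2, 18.9, -22.8],"rotation":[0.06, 0.02, 0.01]},{"dp":[0.3, 18.9, -22.8],"rotation":[0.06, 0.02, 0.01]},{"dp":[0.3, 18.9, -22.8],"rotation":[0.06, 0.02, 0.01]}]
```

Call:
{"name": "move_arm", "arguments": {
  "deltas": [
    {"dp":[0,0,-20],"rotation":[0,0,0]},
    {"dp":[0,0,-28],"rotation":[0,0,0]},
    {"dp":[0,0,-24],"rotation":[0,0,0]},
    {"dp":[0,0,-12],"rotation":[0,0,0]},
    {"dp":[0,0,0],"rotation":[0,0,0]}
  ],
  "jaw": 255,
  "squeeze": 30
}}

```text
t: 15.92
eef_pos: [0.5213, 0.2312, 0.2387]
ee_rot: [-1.578, -0.004, 1.577]
force: [0.2, 0.9, -0.1]
width: 0.0183
```

```bash
python3 - <<'E'
from h import *
plan([.5236,.2316,.115],-180,tp=30)
f=arm.grab_frame("scene"); tips(f,.2,.3,(.525,.23),.05)
E
```

```text
t 15.92 pos [0.5213 0.2312 0.2387] F [ 0.2  0.9 -0.1] w 0.0183 rows 5 dist [   2.3    0.4 -123.7] rot [0.4 0.3 0.2]
[{"dp":[-0.0, 24.7, -0.3],"rotation":[0.09, 0.07, 0.04]},{"dp":[0.0, 24.7, -0.3],"rotation":[0.09, 0.07, 0.04]},{"dp":[0.0, 24.7, -0.3],"rotation":[0.09, 0.07, 0.04]},{"dp":[0.0, 24.7, -0.4],"rotation":[0.09, 0.07, 0.04]},{"dp":[0.1, 24.7, -0.4],"rotation":[0.09, 0.07, 0.04]}]
[321, 149, 27, 22, 365] zmin [0.2617 0.2633 0.2635] low20 mean [0.5237 0.2357 0.2741] min [0.495  0.2198 0.2617] max [0.5478 0.244  0.2835]
```

Call:
{"name": "move_arm", "arguments": {
  "deltas": [
    {"dp":[0,18,0],"rotation":[0.2,0.1,0.1]},
    {"dp":[0,28,0],"rotation":[0.1,0.1,0]},
    {"dp":[0,28,0],"rotation":[0,0,0]},
    {"dp":[0,20,0],"rotation":[0,0,0]},
    {"dp":[0,8,0],"rotation":[0,0,0]}
  ]
}}

```text
t: 16.38
eef_pos: [0.522, 0.2315, 0.136]
ee_rot: [-1.577, -0.005, 1.571]
force: [-0.3, -0.4, -0.7]
width: 0.0002
```

```bash
python3 - <<'E'
from h import *
plan([.5236,.2316,.108],-180,tp=30)
f=arm.grab_frame("scene"); a=cv2.convertScaleAbs(f["pixels"][185:250,290:365],alpha=2.5); cv2.imwrite("pics/s24.png",cv2.resize(a,None,fx=8,fy=8,interpolation=cv2.INTER_CUBIC)[:,:,::-1])
E
```

```text
t 16.38 pos [0.522  0.2315 0.136 ] F [-0.3 -0.4 -0.7] w 0.0002 rows 1 dist [  1.6   0.1 -28. ] rot [0.3 0.  0.3]
[{"dp":[-0.1, 28.0, -1.4],"rotation":[0.35, 0.01, 0.28]}]
```

View pics/s24.png

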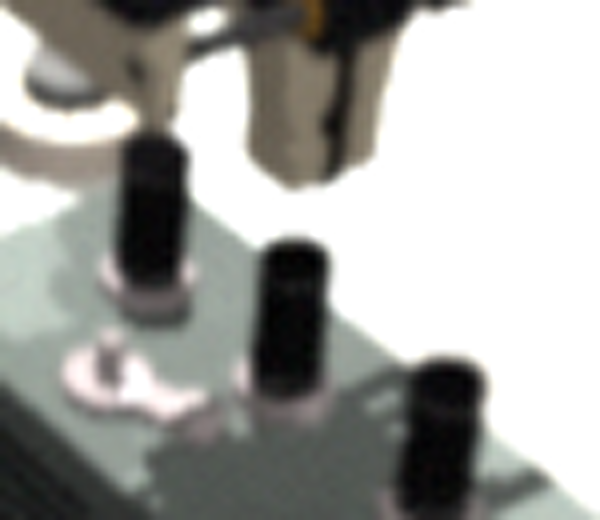

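The shut fingers are centred above the middle head (crop 295, 245), with about 25–30 mm to go. I'll lower slowly.

Call:
{"name": "move_arm", "arguments": {
  "deltas": [
    {"dp":[0,7,-1],"rotation":[0.3,0,0.2]},
    {"dp":[0,7,0],"rotation":[0,0,0]},
    {"dp":[0,4,0],"rotation":[0,0,0]},
    {"dp":[0,2,0],"rotation":[0,0,0]}
  ]
}}

```text
t: 16.77
eef_pos: [0.5239, 0.2325, 0.117]
ee_rot: [-1.573, -0.002, 1.572]
force: [0.8, 0.1, -0.2]
width: 0.0002
```

Call:
{"name": "move_arm", "arguments": {
  "deltas": [
    {"dp":[0,2,0],"rotation":[0,0,0]},
    {"dp":[0,2,0],"rotation":[0,0,0]}
  ]
}}

```text
t: 16.93
eef_pos: [0.5245, 0.233, 0.1138]
ee_rot: [-1.575, -0.003, 1.572]
force: [-0.6, -0.4, 0.4]
width: 0.0005
```

Call:
{"name": "move_arm", "arguments": {
  "deltas": [
    {"dp":[0,2,0],"rotation":[0,0,0]}
  ]
}}

```text
t: 17.02
eef_pos: [0.5248, 0.2332, 0.1121]
ee_rot: [-1.575, -0.004, 1.572]
force: [0.4, 0.4, 0.9]
width: 0.0003
```

Call:
{"name": "move_arm", "arguments": {
  "deltas": [
    {"dp":[-1.5,1.5,1],"rotation":[0,0,0]},
    {"dp":[0,2,0],"rotation":[0,0,0]}
  ]
}}

```text
t: 17.18
eef_pos: [0.524, 0.2319, 0.1089]
ee_rot: [-1.576, -0.004, 1.573]
force: [-0.0, -0.2, -0.5]
width: 0.0006
```

Call:
{"name": "move_arm", "arguments": {
  "deltas": [
    {"dp":[0,2,0],"rotation":[0,0,0]}
  ]
}}

```text
t: 17.27
eef_pos: [0.5244, 0.2319, 0.1073]
ee_rot: [-1.577, -0.005, 1.573]
force: [0.2, -0.3, 5.3]
width: 0.0004
```

Call:
{"name": "move_arm", "arguments": {
  "deltas": [
    {"dp":[0,2,0],"rotation":[0,0,0]}
  ]
}}

```text
t: 17.35
eef_pos: [0.5249, 0.2318, 0.1063]
ee_rot: [-1.578, -0.004, 1.573]
force: [-7.3, -3.6, 25.5]
width: 0.0004
```

Call:
{"name": "move_arm", "arguments": {
  "deltas": [
    {"dp":[0,1.5,0],"rotation":[0,0,0]}
  ]
}}

```text
t: 17.43
eef_pos: [0.5253, 0.2317, 0.1065]
ee_rot: [-1.58, -0.004, 1.574]
force: [-6.9, -1.5, 18.3]
width: 0.0001
```

It is hard against the stop, so the probe is seated. Rising and checking.

Call:
{"name": "move_arm", "arguments": {
  "deltas": [
    {"dp":[0,-8,0],"rotation":[0.3,0,0]},
    {"dp":[0,-20,0],"rotation":[0.2,0,0]},
    {"dp":[0,-35,0],"rotation":[0,0,0]},
    {"dp":[0,-35,0],"rotation":[0,0,0]},
    {"dp":[0,-20,20],"rotation":[0,0,0]}
  ]
}}

```text
t: 17.85
eef_pos: [0.5036, 0.229, 0.2226]
ee_rot: [-1.561, 0.003, 1.572]
force: [-0.0, 0.2, 1.4]
width: 0.0003
```

Call:
{"name": "move_arm", "arguments": {
  "deltas": [
    {"dp":[0,0,30],"rotation":[0,0,0]},
    {"dp":[0,0,35],"rotation":[0,0,0]},
    {"dp":[0,0,15],"rotation":[0,0,0]},
    {"dp":[0,0,0],"rotation":[0,0,0]},
    {"dp":[0,0,0],"rotation":[0,0,0]}
  ]
}}

```text
t: 18.27
eef_pos: [0.4215, 0.2301, 0.2294]
ee_rot: [-1.569, -0.005, 1.572]
force: [0.1, 0.1, -0.3]
width: 0.0002
```

```bash
python3 - <<'E'
from h import *
s=arm.get_state(); print(s["t"],s["eef_pos"].round(4),s["force"].round(1),np.abs(s["qd"]).max())
for n in ("scene","top"):
  f=arm.grab_frame(n); P=cloud(f)
  for nm,c in (("A",(.524,.166)),("M",(.523,.231)),("B",(.523,.297))):
    q=(np.hypot(P[...,0]-c[0],P[...,1]-c[1])<.02)&(P[...,2]>.125)&(P[...,2]<.15)
    hi=P[q]; 
    if len(hi): print(n,nm,len(hi),hi.mean(0).round(4),"med",np.median(hi[:,2]).round(4),np.sort(hi[:,2])[-4:].round(4))
  if n=="scene":
    q=(abs(P[...,0]-.56)<.025)&(abs(P[...,1]-.205)<.02)&(P[...,2]>.093)&(P[...,2]<.104); print("stud",P[q].mean(0))
    a=cv2.convertScaleAbs(f["pixels"][170:270,265:390],alpha=2.2); cv2.imwrite("pics/s25.png",cv2.resize(a,None,fx=6,fy=6,interpolation=cv2.INTER_CUBIC)[:,:,::-1])
E
```

```text
18.2667 [0.4215 0.2301 0.2294] [ 0.1  0.1 -0.3] 0.02852258301327078
scene A 56 [0.5261 0.1682 0.1303] med 0.1308 [0.1334 0.1335 0.1337 0.1339]
scene M 63 [0.5254 0.2331 0.1306] med 0.131 [0.1334 0.1335 0.1335 0.1337]
scene B 70 [0.524  0.2977 0.1302] med 0.1308 [0.1327 0.1328 0.1329 0.133 ]
stud [0.56676203 0.20151531 0.0977285 ]
top A 32 [0.5226 0.1649 0.1302] med 0.1306 [0.1334 0.1339 0.1362 0.1373]
top M 7 [0.519  0.2235 0.1289] med 0.128 [0.128  0.1283 0.131  0.1342]
```

View pics/s25.png

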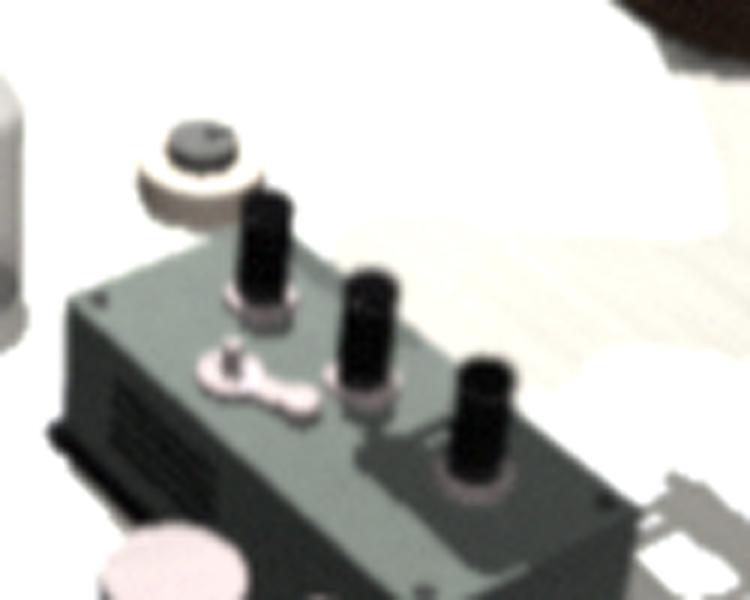

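All three heads now read the same height (0.1308 / 0.1310 / 0.1308) and stand upright, with the middle one on the line between the others. The cover is open and the gripper is clear. Handing in.

```bash
python3 -c "
from station import arm
print(arm.job_done())"
```

```text
the job is handed in; nothing more can be done
None
```

The core probe is home in the dock's middle opening, the dust cover is open, and the job was handed in at about 18.4 s of the 61 s allowed; no verdict was reported.

**Final checks**
- **Height:** the middle head's top reads 0.131 m, level with the two docked probes (0.131 m each).
- **Position:** it stands upright on the line between the two docked probes, about 0.5 mm off it.
- **Cover:** it stands at about 1.9 rad.
- **Docked probes:** they read within about 1–1.5 mm of where they started.
- **Rest of the bench:** the other things looked undisturbed in the scene picture, though I did not measure each one.
- **Gripper:** it is clear of everything.

**What went wrong or disagreed on the way**
- **Height reading:** the reported tool height is about 24–28 mm below the fingertips as the camera sees them. My first push therefore passed over the cover's stud, and I worked from camera heights after that.
- **Second cover push:** the tool was pushed about 10 mm sideways, but neither docked probe moved.
- **Insertion:** when the collar bottomed out, the wrist force peaked at about 60 N while the probe was still gripped.
- **Seating:** after release the probe read about 1.5 mm high, so I pressed it down again with the shut fingers at about 25 N, which levelled it.
- **Top camera:** at the end the arm largely hid the middle probe from it, so the final height rests on the scene camera alone.

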